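# Refit the gas-flush unit's filter, then set and lock its pressure knob

### The arm

A 6-joint arm with a two-finger parallel gripper is mounted at the origin on a cart in front of the work surface, level with it; the furniture and walls round the work are solid. World frame = base frame: x ahead of the robot, y to its left, z up, the work surface at z = 0. Lengths are in mm, angles in rad, forces in N, time in s.
With the tool pointing down it reaches from about 275 to 1000 mm from the base axis. Payload 8.4 kg.
Tool frame: the origin (TCP) lies at the very end of the fingers, on their centre line; the grasp point (between the pads) lies 19 mm behind it; x points along the fingers, y is the direction in which the jaws open and shut, and the axes are right-handed (so a half turn about x gives the same grasp; the last joint's range is limited). The gripper opens to 85 mm and grips with 20 to 120 N. Pads are 22 mm wide; open, the fingers measure 114 mm over their backs; the gripper's body (76 mm by 85 mm) begins 54 mm behind the grasp point. The pads swing forward as they close: fully open they stand 13 mm farther back than shut.
Start: joints at [-1.19, 0.353, 1.633, -0, 1.155, -0.002], TCP at [233.448, -579.767, 231.281] pointing down, gripper open.
Joint ranges: [-2.63, 2.63], [-0.92, 2.1], [0.06, 2.66], [-1.3, 4.44], [0, 2.69], [-3.02, 3.02]. Speed limits (rad/s): [2.22, 2.22, 2.79, 3.14, 3.14, 3.14].

### API

Orientations are given as [roll, pitch, yaw] about the fixed x, y, z axes, in that order (R = Rz(yaw) Ry(pitch) Rx(roll)).
In Python, from rig import r, grab_frame, camera_params, sign_off gives the robot as it stands.
- The arm moves only by the tool drive_tool, never from a script. Its argument "rows" is one flat list of numbers, 7 for each row, row after row: the shift along the tool's x, y, z in mm, then the turn, a rotation vector about the tool's x, y, z in degrees, then the opening in per cent of the stroke, from 0 (shut) to 100 (fully open). In form: [x, y, z, rx, ry, rz, fingers, x, y, z, rx, ry, rz, fingers, ...]. A call has 1 to 10 rows; each row is the pose to reach, as a shift and turn from the pose measured when the call began, along the tool's axes at that moment; what a row does not reach only later rows make up. A row lasts 1/8 s, in which the tool goes at most 62.5 mm and 10.7 degrees, less where a joint would pass 70% of its speed; a pose out of reach is approached as far as the arm can. A call with a gripper value outside its range is refused whole. The fingers move at their own pace and stop on an object; "newtons" is the grip in N (left out, the last holds). Time passes only in rows, so rows that repeat a pose let the fingers close. It gives the time, the measured TCP pose, the force and the opening at its end, in the units of the state.
- r.sense(): the state, without advancing time (a new reading comes with each control period).
- grab_frame(name): name is "side" or "top" or "wrist"; returns the picture (384x512x3 uint8, red, green, blue); there is no depth.
- camera_params(name): a dict with "vertical_fov" (degrees; the focal length in pixels is half the picture's height over the tangent of half this angle, whatever the lens; pixels are square), "cx", "cy" (the principal point, pixels), "pose" (4x4, takes a point from camera to world coordinates); the wrist camera has in their place "tool_from_camera" (4x4, takes a point from camera to tool coordinates, whose origin is the TCP and whose axes are the tool frame's). Camera axes: x right, y down, z forward; pixel columns grow to the right and rows downward; lengths in mm; the calibration is good to about 2 mm. A picture is of the moment at which its call begins: read the wrist's pose just before it. camera_params takes no time and is no camera call.
- sign_off(): hands the job in, once; it reports no verdict.
The state is a dict: "clock": time; "qpos": joint angles; "qvel": joint speeds; "joint_efforts": joint torques, N m; "eef_pos": TCP position; "tcp_rot": TCP orientation; "contact_force": force on the tool from outside, world axes, zero at the start; "wrist_torque": the same for the moment, N m; "opening": opening from 0.0 (shut) to 1.0 (fully open).
Only numpy, scipy, OpenCV 4.12 (cv2) and the standard library are available. Lean on these libraries where they do the work, as an engineer would, in place of code of your own. Each camera call takes 0.05 s, during which the arm holds its last target.

### The job

Get the gas-flush unit ready for the next run of trays: pick up the blue filter cassette by its white rib and press it into the empty bay until it snaps in flush with the panel. Then turn the black knob until its white pointer line stands at the red notch of the collar, pull the knob straight up until it locks there with its orange lug in the notch, and let go, leaving the label roll and the tub where they stand.

Things in the scene. Friction and masses are not known exactly. Their poses are not given: they have to be found in the camera images.
- flush_unit: Gas-flush unit: stainless box fixed on the table, 260 mm wide (y), panel 170 mm deep (x), flat top panel 72 mm above the table; behind the panel a rear housing, 50 mm deep, 44 mm higher than the panel, with a gauge. Origin: on the table under the panel's centre; x to its rear (away from the robot), y to its left, z up. Knob axis 65 mm to the left of centre, bay 75 mm to the right.
- bay_mouth (a point): Centre of the mouth of the unit's empty bay, at panel height, unit's axes. Bay 100 mm (x) by 68 mm (y), 38 mm deep, 4 mm chamfer at the mouth. Low in its front and rear walls sit two sprung balls: the cassette first rests on them 10 to 17 mm proud of the panel, then takes a push of about 5 to 12 N to snap home. Bay floor is solid.
- cassette_grip (a point): Centre of the white grip rib on the blue filter cassette, 52 mm above its underside. Cassette: 96 mm long (x), 64 mm wide (y), 38 mm high, 0.2 to 0.33 kg, upright on the table. Rib: 60 mm long (x), 14 mm thick (y), from the cassette's top face to 14 mm above this point. Fits the bay with 2 mm play a side, x along the bay's x; either way round is right.
- cassette_top (a point): Centre of the top face of the filter cassette (38 mm above its underside, 14 mm under cassette_grip), same axes. Coincides with bay_mouth when it is seated flush.
- knob_grip (a point): Centre of the black knob's bar grip, on the knob's upright axis, 49 mm above the panel while pushed in. x along the bar to its pointer end (white line on top and on that end), z up. Bar 70 mm long (x), 18 mm thick (y), 36 mm high; its top is 18 mm above this point. Under the bar, 17 mm below this point, is the round hub, 62 mm across.
- knob_pointer (a point): Outer part of the knob's orange locking lug, 7 mm thick, which sticks out of the hub under the collar, straight below the pointer line, 40 mm from the knob's axis. It lies below the notch when the knob stands at the mark.
- collar_notch (a point): Middle of the notch in the set collar, 40 mm from the knob's axis, on the collar's top face (20 mm above the panel); x points from the axis outward. Collar: fixed grey knurled ring round the knob, 104 mm across; its one notch is 11 mm wide, open to the hole, painted red, with a red flag outside it. The lug can rise only there; elsewhere a pull stops after 2 mm. The notch's direction varies.
- knob_turn (a joint): Angle of the knob, rad, 0 to 4.2, growing clockwise seen from above (0: pointer to the front left of the unit; 2.36: straight to its rear). Light friction, 0.06 N m. It starts 0.6 to 1.9 rad short of the notch. The gauge needle follows it.
- knob_pull (a joint): How far the knob is pulled up, m: 0 pushed in, free to turn; 0.014 fully out, locked. A detent holds it at either end; pulling it over the middle takes about 8 N, then it snaps up.
- filter_cassette: The blue filter cassette; origin at the centre of its underside, axes as cassette_grip.
- label_roll: White label roll standing on the table, 92 mm across, 52 mm high, origin at the centre of its underside. Bystander.
- tie_tub: Small round white tub, 70 mm across, 45 mm high, origin at the centre of its underside. Bystander.

How it is judged (in metres and radians):
On the way, in this order (a step that is already met when the one before it is completed fails the run):
1. the filter cassette is seated flush in the bay, with the knob still pushed in (z of cassette_top in the frame of bay_mouth between -0.004 and 0.0025 m and horizontal distance between cassette_top and bay_mouth below 0.006 m and angle between cassette_top's own z axis and vertical below 0.05 rad and value of joint knob_pull below 0.005 m), for 0.2 s.
2. the knob is turned to the red notch while still pushed in (horizontal distance between knob_pointer and collar_notch below 0.006 m and value of joint knob_pull below 0.005 m).
At the end, for the whole second after the job is handed in: The knob is pulled out (more than 11 mm of 14) with its lug in the notch (within 4.5 mm of its middle), and the filter cassette sits at rest in the bay, level (within 3 degrees), centred (within 6 mm) and flush with the panel (at most 2.5 mm proud) (value of joint knob_pull above 0.011 m and horizontal distance between knob_pointer and collar_notch below 0.0045 m and z of cassette_top in the frame of bay_mouth between -0.004 and 0.0025 m and horizontal distance between cassette_top and bay_mouth below 0.006 m and angle between cassette_top's own z axis and vertical below 0.05 rad and linear speed of filter_cassette below 0.01 m/s); the robot touches nothing.
It fails at once if the label roll was pushed more than 30 mm away (distance of label_roll from where it was at the start of the episode above 0.03 m).
It fails at once if the tub was pushed more than 30 mm away (distance of tie_tub from where it was at the start of the episode above 0.03 m).
It also fails if it takes over 61 s, if anything falls off the work surface, if the arm or the gripper's body presses on something with over 40 N, if the wrist force passes 120 N, or if a joint passes its speed limit or range.

## Working session

There is one attempt and no reset: what is moved stays moved. The work goes in short steps, Python scripts to look and compute and a tool call to move; the robot and the scene stay as the last step left them, time stands still between calls to the robot, and variables do not carry over. Pictures are saved under pics/ and viewed, and the job is handed in when it is done.

Besides the shell and the picture viewer there is one more tool, called by a JSON object that holds its "api" and its "payload". drive_tool: Moves the arm, as the interface text tells. Its arguments: {"type":"object","properties":{"rows":{"type":"array","items":{"type":"number"}},"newtons":{"type":"number"}},"required":["rows"]}

```bash
mkdir -p pics; ls
python3 - <<'E'
from rig import r, grab_frame, camera_params
import cv2, numpy as np
np.set_printoptions(precision=4,suppress=True)
print(r.sense())
for n in ["side","top","wrist"]:
    print(n,camera_params(n))
for n in ["side","top"]:
    cv2.imwrite(f"pics/{n}0.png",grab_frame(n)[:,:,::-1])
E
```

```text
pics
{'clock': 0.0, 'qpos': array([-1.1904,  0.3537,  1.6341,  0.    ,  1.1552, -0.0024]), 'qvel': array([-0.0005, -0.0009, -0.0019, -0.0009, -0.0017, -0.0005]), 'joint_efforts': array([  0.0047, -60.5243, -34.207 ,   0.0004,   0.0092,   0.    ]), 'eef_pos': array([ 233.2892, -579.3327,  230.5368]), 'tcp_rot': array([-1.5871,  1.5694,  1.9372]), 'contact_force': array([-0.3531,  0.2705, -0.0623]), 'wrist_torque': array([ 0.0418, -0.0127, -0.0245]), 'opening': 0.9979527532151523}
side {'vertical_fov': 46.63999347031746, 'cx': 254.47156525965727, 'cy': 189.7323396661781, 'pose': array([[   1.    ,    0.0012,   -0.0019,  515.3579],
       [   0.0022,   -0.5389,    0.8424, -946.7676],
       [   0.    ,   -0.8424,   -0.5389,  608.9096],
       [   0.    ,    0.    ,    0.    ,    1.    ]])}
top {'vertical_fov': 53.56001234232089, 'cx': 256.6323653500565, 'cy': 185.5511926129237, 'pose': array([[   0.0235,   -0.9946,    0.1015,  401.5176],
       [  -0.9997,   -0.0237,   -0.0002, -148.0494],
       [   0.0026,   -0.1015,   -0.9948, 1108.4482],
       [   0.    ,    0.    ,    0.    ,    1.    ]])}
wrist {'vertical_fov': 59.8349935350122, 'cx': 250.6512918723766, 'cy': 186.97725477955777, 'tool_from_camera': array([[  -0.001 ,   -0.3041,    0.9526, -143.4678],
       [   1.    ,   -0.0006,    0.0009,    1.0491],
       [   0.0003,    0.9526,    0.3041,  -78.0323],
       [   0.    ,    0.    ,    0.    ,    1.    ]])}
```

View pics/side0.png

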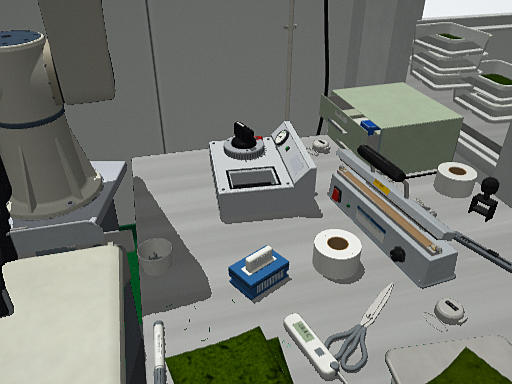

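View pics/top0.png

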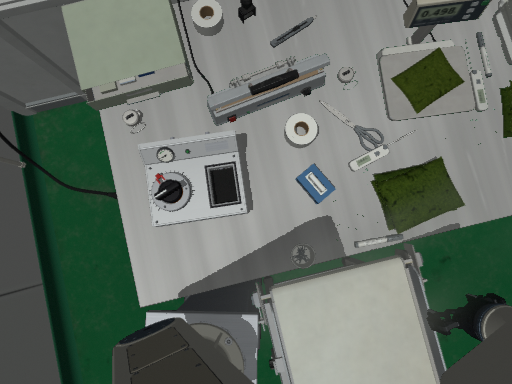

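The side view shows the unit around (262,180), the cassette at (258,272), the roll at (337,255) and the tub at (155,257). In the top view the unit is at (195,180), the cassette at (316,184) and the notch flag at about (158,177). Next I'll enlarge these.

```bash
cat > h.py <<'E'
from rig import r, grab_frame, camera_params
import cv2, numpy as np
from scipy.spatial.transform import Rotation as Ro
np.set_printoptions(precision=4,suppress=True)
def tool():
    s=r.sense(); T=np.eye(4); T[:3,:3]=Ro.from_euler('xyz',s['tcp_rot']).as_matrix(); T[:3,3]=s['eef_pos']; return T
def ray(n,uv,T=None):
    p=camera_params(n); f=192/np.tan(np.radians(p['vertical_fov']/2))
    P=p['pose'] if n!='wrist' else T@p['tool_from_camera']
    d=np.array([(uv[0]-p['cx'])/f,(uv[1]-p['cy'])/f,1.]); return P[:3,3],P[:3,:3]@d
def onz(n,uv,z,T=None):
    o,d=ray(n,uv,T); return o+d*(z-o[2])/d[2]
def proj(n,X,T=None):
    p=camera_params(n); f=192/np.tan(np.radians(p['vertical_fov']/2))
    P=p['pose'] if n!='wrist' else T@p['tool_from_camera']
    c=np.linalg.inv(P)@np.append(X,1); return np.array([p['cx']+f*c[0]/c[2],p['cy']+f*c[1]/c[2]])
def tri(*rs):
    A=0;b=0
    for o,d in rs:
        d=d/np.linalg.norm(d);M=np.eye(3)-np.outer(d,d);A=A+M;b=b+M@o
    return np.linalg.solve(A,b)
E
python3 - <<'E'
import cv2
t=cv2.imread('pics/top0.png');s=cv2.imread('pics/side0.png')
cv2.imwrite('pics/t1.png',cv2.resize(t[125:235,130:260],None,fx=6,fy=5.4 if 0 else 5.4,interpolation=cv2.INTER_CUBIC)[:600,:800])
cv2.imwrite('pics/t2.png',cv2.resize(t[150:220,280:350],None,fx=8,fy=8,interpolation=cv2.INTER_CUBIC))
cv2.imwrite('pics/s1.png',cv2.resize(s[110:230,200:330],None,fx=5,fy=5,interpolation=cv2.INTER_CUBIC))
E
```

```text
(no output)
```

View pics/t1.png

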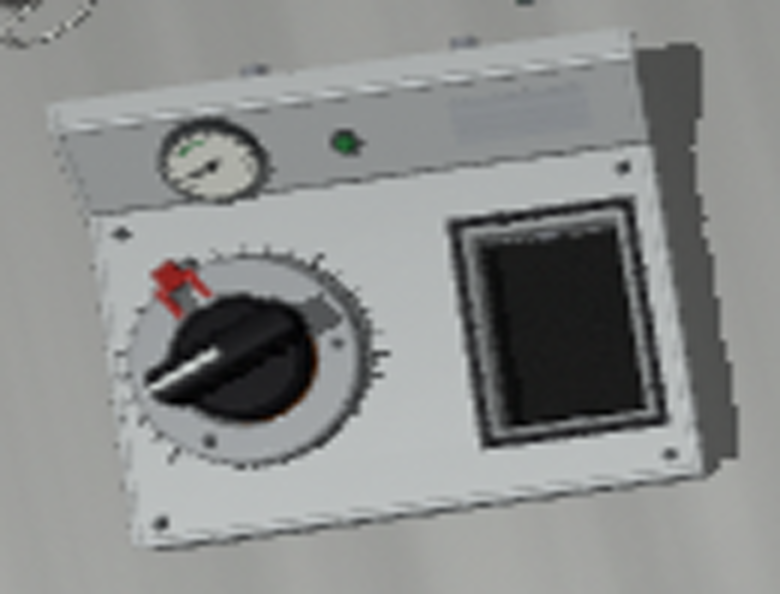

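View pics/t2.png

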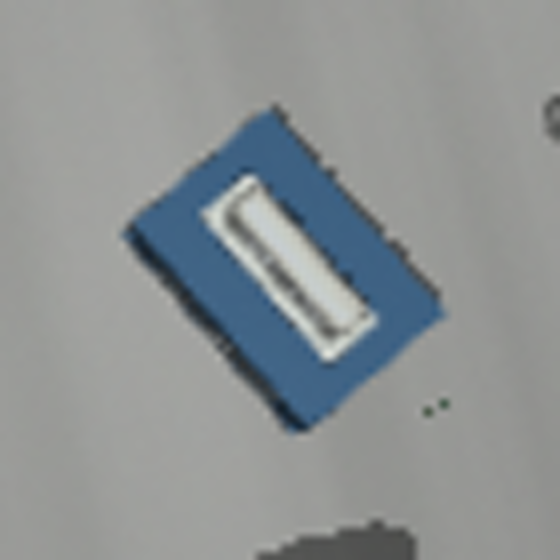

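View pics/s1.png

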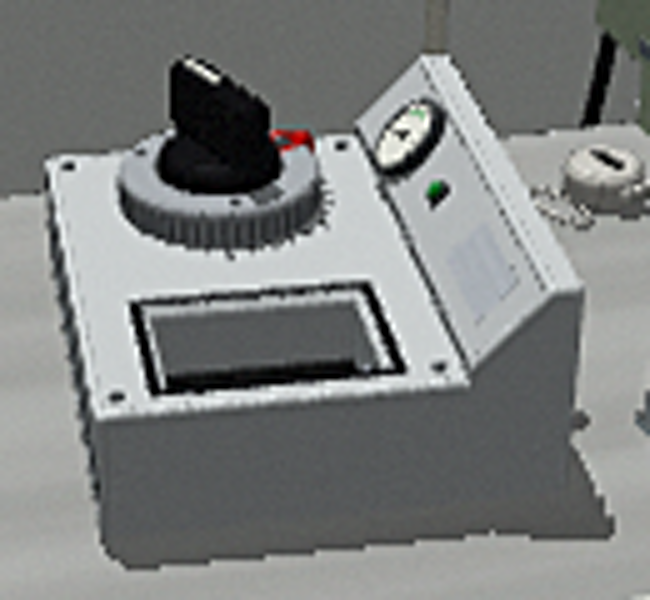

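Run:
```python
from h import *
t=cv2.imread('pics/top0.png')
q=lambda U,V:((U+.5)/6-.5+130,(V+.5)/5.4-.5+125)
bm=[onz('top',q(*c),72) for c in [(448,220),(632,198),(667,422),(487,447)]]
print('bay',[b[:2] for b in bm],np.mean(bm,0))
for i in range(4): print(np.linalg.norm(bm[i]-bm[(i+1)%4]))
pc=[onz('top',q(*c),72) for c in [(95,215),(650,147),(705,472),(140,548)]]
for i in range(4):
  d=pc[(i+1)%4]-pc[i]; print(pc[i][:2],np.linalg.norm(d),np.arctan2(d[1],d[0]))
c=np.mean(pc,0);print('panel c',c)
w=t.astype(int)
hsv=cv2.cvtColor(t,cv2.COLOR_BGR2HSV)
m=cv2.inRange(hsv,(100,110,60),(125,255,255));m[:,:280]=0;m[:,350:]=0;m[:150]=0;m[220:]=0
cnt=max(cv2.findContours(m,0,2)[0],key=cv2.contourArea)
h=cv2.convexHull(cnt);rr=cv2.minAreaRect(h.astype(np.float32));print(rr)
bp=cv2.boxPoints(rr);P=[onz('top',p,38) for p in bp]
print('cas',np.mean(P,0));
for i in range(4):
  d=P[(i+1)%4]-P[i];print(np.linalg.norm(d),np.degrees(np.arctan2(d[1],d[0])))
# red
m=cv2.inRange(w,(0,0,120),(80,80,255))
ys,xs=np.nonzero(m[140:220,130:210]);print('red',xs.mean()+130,ys.mean()+140,len(xs),onz('top',(xs.mean()+130,ys.mean()+140),92))
q2=lambda U,V:((U+.5)/8-.5+280,(V+.5)/8-.5+150)
P=[onz('top',q2(*c),52) for c in [(205,210),(252,175),(378,320),(330,360)]]
print('rib52',np.mean(P,0),np.linalg.norm(P[1]-P[2]),np.linalg.norm(P[1]-P[0]))
for a in [(268,268)]: print(onz('top',q2(*a),52),onz('top',q2(303,260),66))
# knob
print('line',onz('top',q(150,388),139),onz('top',q(215,352),139))
print('collar', [onz('top',q(*c),92)[:2] for c in [(130,355),(372,350),(250,250),(250,466)]])
print('notch', [onz('top',q(*c),92)[:2] for c in [(187,300),(172,272)]])
```

```text
bay [array([559.7453,  -2.772 ]), array([573.1085, -86.8137]), array([ 459.1381, -106.0606]), array([444.6018, -24.7875])] [509.1484 -55.1084  72.    ]
85.09743338481897
115.58420231536313
82.56281306905584
117.22927554243736
[558.4461 159.1361] 256.797235680099 -1.4094470666907557
[599.7005 -94.3257] 167.97433062105824 -2.9641550034533415
[ 434.3636 -123.9745] 257.64715713509594 1.7425558499730405
[390.3275 129.8815] 170.6449249824721 0.1722865714168719
panel c [495.7094  17.6794  72.    ]
((314.87646484375, 183.60589599609375), (33.298824310302734, 23.536954879760742), 49.398704528808594)
cas [ 520.3419 -312.902    38.    ]
67.56085448944363 -48.09839060909879
94.06385746312297 -138.85009772724268
67.11090181305542 131.5636283066035
93.66315740827703 41.42266251985363
red 158.86666666666667 177.06666666666666 30 [521.8911 115.2348  92.    ]
rib52 [ 520.9064 -313.7824   52.    ] 66.8499786051074 20.72602947961557
[ 520.0322 -305.7132   52.    ] [ 521.5235 -315.6685   66.    ]
line [466.281  111.5125 139.    ] [484.0074  84.7043 139.    ]
collar [array([485.6111, 133.855 ]), array([490.6694,  25.926 ]), array([539.4435,  82.7277]), array([431.9123,  77.7473])]
notch [array([513.6746, 109.7637]), array([527.551 , 117.1759])]
```

```bash
cat >> h.py <<'E'
def Rdown(phi):
    # tool x down, tool y (jaw) along world yaw phi (deg)
    p=np.radians(phi); x=np.array([0,0,-1.]);y=np.array([np.cos(p),np.sin(p),0]);return np.column_stack([x,y,np.cross(x,y)])
def go(pos,phi):
    T=tool(); d=T[:3,:3].T@(np.array(pos)-T[:3,3]); rv=np.degrees(Ro.from_matrix(T[:3,:3].T@Rdown(phi)).as_rotvec())
    print('shift',d.round(1),'rot',rv.round(2),'jawyaw',np.degrees(np.arctan2(T[1,1],T[0,1])).round(2),'t',r.sense()['clock'],'pos',T[:3,3])
def st():
    s=r.sense();T=tool();print(s['clock'],s['eef_pos'],'F',s['contact_force'],'tq',s['wrist_torque'],'open',s['opening'],'q',s['qpos'],'jaw',np.degrees(np.arctan2(T[1,1],T[0,1])),'tilt',T[:3,0])
E
python3 - <<'E'
from h import *
st();print(tool())
go([520.5,-313.3,200],131.3);go([520.5,-313.3,200],-48.7)
E
```

```text
0.1 [ 233.2992 -579.3645  230.6389] F [-0.2004 -0.0592 -0.7477] tq [-0.019  -0.0614  0.018 ] open 0.9998495444621558 q [-1.1904  0.3536  1.634   0.      1.1552 -0.0024] jaw -68.06753384137124 tilt [-0.0005  0.0012 -1.    ]
[[  -0.0005    0.3735   -0.9276  233.2992]
 [   0.0012   -0.9276   -0.3735 -579.3645]
 [  -1.       -0.0013   -0.      230.6389]
 [   0.        0.        0.        1.    ]]
shift [  30.8 -139.5 -365.8] rot [160.63   0.1    0.02] jawyaw -68.07 t 0.1 pos [ 233.2992 -579.3645  230.6389]
shift [  30.8 -139.5 -365.8] rot [-19.37  -0.01   0.07] jawyaw -68.07 t 0.1 pos [ 233.2992 -579.3645  230.6389]
```

{"api": "drive_tool", "payload": {"rows": [5,-20,-52,-3,0,0,60,10,-40,-104,-6,0,0,60,15,-60,-156,-9,0,0,60,20,-80,-208,-12,0,0,60,25,-100,-260,-15,0,0,60,30,-120,-312,-18,0,0,60,30,-140,-366,-19.4,0,0,60,30,-140,-366,-19.4,0,0,60,30,-140,-366,-19.4,0,0,60]}}

```text
clock: 1.23
eef_pos: [520.0, -312.7, 200.4]
tcp_rot: [-1.416, 1.569, 2.448]
contact_force: [0.3, -0.8, -0.5]
opening: 0.602
```

Run:
```python
from h import *
st(); T=tool(); np.save('T1.npy',T)
cv2.imwrite('pics/w1.png',grab_frame('wrist')[:,:,::-1])
print(proj('wrist',[520.5,-313.3,52],T))
```

```text
1.225 [ 520.0201 -312.6864  200.3771] F [ 0.3255 -0.7716 -0.4529] tq [0.0301 0.0375 0.003 ] open 0.6020114447236992 q [-0.544   0.3564  1.7021  0.0003  1.0851  0.3045] jaw -48.624903141253576 tilt [-0.0015  0.0013 -1.    ]
[250.3934 170.5413]
```

View pics/w1.png

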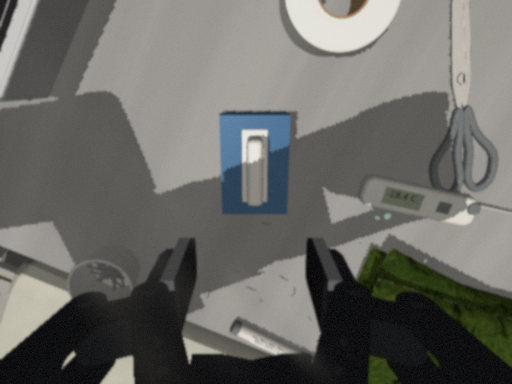

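The wrist view shows the cassette with top-face corners near (221,112), (291,112), (288,213) and (222,213), and the rib around (255,170). The roll and tub are clear of the gripper. I'll measure these corners.

Run:
```python
from h import *
T=np.load('T1.npy');im=cv2.imread('pics/w1.png')
hsv=cv2.cvtColor(im,cv2.COLOR_BGR2HSV)
m=cv2.inRange(hsv,(100,120,90),(125,255,255))
cnt=max(cv2.findContours(m,0,2)[0],key=cv2.contourArea)
h=cv2.convexHull(cnt);a=cv2.approxPolyDP(h,6,True)[:,0];print(a.tolist())
P=[onz('wrist',p,38,T) for p in a]
for i in range(len(P)):
  d=P[(i+1)%len(P)]-P[i];print(P[i],np.linalg.norm(d),np.degrees(np.arctan2(d[1],d[0])))
print('centre',np.mean(P,0))
W=np.float32([onz('wrist',p[0],38,T)[:2] for p in h]);print(cv2.minAreaRect(W))
print('rib base',[onz('wrist',p,38,T)[:2] for p in [(255.5,168)]], 'top', onz('wrist',(255,172),66,T)[:2])
cv2.imwrite('pics/w1c.png',cv2.resize(im[100:225,205:305],None,fx=4.8,fy=4.8,interpolation=cv2.INTER_CUBIC))
```

```text
[[285, 114], [287, 148], [271, 153], [275, 114]]
[ 577.712  -304.3814   38.    ] 31.074952225256247 -133.42309261298013
[ 556.3517 -326.9511   38.    ] 15.488776368450704 149.09633372862854
[ 543.0619 -318.9961   38.    ] 35.78451079299431 36.65610528335356
[ 571.7694 -297.6324   38.    ] 8.992482588463306 -48.63552705998735
centre [ 562.2237 -311.9903   38.    ]
((561.0704345703125, -312.48065185546875), (35.779449462890625, 15.741194725036621), 40.80061721801758)
rib base [array([ 522.7378, -317.7294])] top [ 524.9646 -314.6899]
```

View pics/w1c.png

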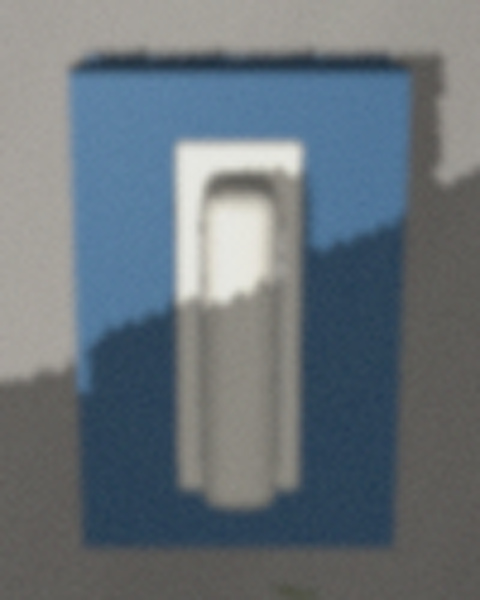

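Run:
```python
from h import *
T=np.load('T1.npy')
q=lambda U,V:((U+.5)/4.8-.5+205,(V+.5)/4.8-.5+100)
P=[onz('wrist',q(*p),38,T) for p in [(72,68),(410,70),(392,547),(84,547)]]
for i in range(4):
  d=P[(i+1)%4]-P[i];print(P[i],np.linalg.norm(d),np.degrees(np.arctan2(d[1],d[0])))
c=np.mean(P,0);print(c)
P=[onz('wrist',q(*p),66,T) for p in [(206,190),(272,190),(272,508),(206,508)]];print('ribtop',np.mean(P,0),np.linalg.norm(P[0]-P[1]),np.linalg.norm(P[2]-P[1]))
d=P[3]-P[0];print(np.degrees(np.arctan2(d[1],d[0])))
```

```text
[ 538.9995 -260.1098   38.    ] 63.33164063412341 -48.968195053993
[ 580.5753 -307.8837   38.    ] 96.30163600610847 -138.78311256032669
[ 508.1353 -371.3379   38.    ] 63.36338587099991 131.38050999515514
[ 466.2485 -323.7941   38.    ] 96.68717090515277 41.198032854928854
[ 523.4896 -315.7814   38.    ]
ribtop [ 523.718  -315.0991   66.    ] 11.4935335126078 59.19348645543682
-138.80415552462256
```

Run:
```python
from h import *
go([523.5,-315.5,80],-48.8);go([523.5,-315.5,42],-48.8)
```

```text
shift [120.5   4.5  -1.4] rot [0.11 0.01 0.11] jawyaw -48.69 t 1.275 pos [ 519.6361 -313.2239  200.4893]
shift [158.5   4.6  -1.4] rot [0.11 0.01 0.11] jawyaw -48.69 t 1.275 pos [ 519.6361 -313.2239  200.4893]
```

{"api": "drive_tool", "payload": {"rows": [45,2,-1,0,0,0,60,90,4,-1.4,0,0,0,60,120,4.5,-1.4,0,0,0,60,140,4.5,-1.4,0,0,0,60,158,4.5,-1.4,0,0,0,60,158,4.5,-1.4,0,0,0,60], "newtons": 60}}

```text
clock: 2.02
eef_pos: [522.7, -315.5, 41.7]
tcp_rot: [-1.362, 1.567, 2.5]
contact_force: [-0.3, 0.6, 0.1]
opening: 0.597
```

Run:
```python
from h import *
st(); T=tool()
cv2.imwrite('pics/w2.png',grab_frame('wrist')[:,:,::-1])
```

```text
2.025 [ 522.6996 -315.5092   41.6567] F [-0.3119  0.554   0.1365] tq [-0.0103  0.0429 -0.0505] open 0.5973726637063994 q [-0.5457  0.5622  1.7921  0.0005  0.7907  0.3044] jaw -48.724690159776024 tilt [-0.0028  0.0021 -1.    ]
```

View pics/w2.png

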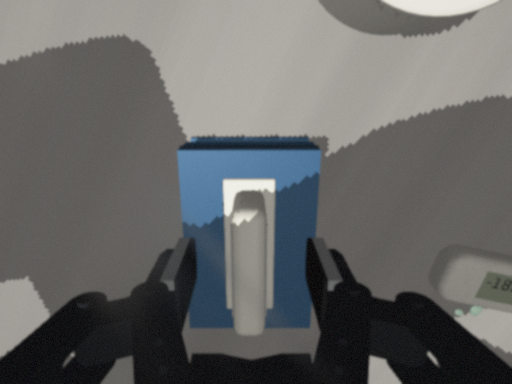

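The rib, centred near (250,260), lies between the jaws, which are at columns 180 and 325. I'll close them now.

{"api": "drive_tool", "payload": {"rows": [0,0,0,0,0,0,5,0,0,0,0,0,0,5,0,0,0,0,0,0,5,0,0,0,0,0,0,5], "newtons": 80}}

```text
clock: 2.58
eef_pos: [523.8, -315.9, 43.5]
tcp_rot: [-1.663, 1.57, 2.2]
contact_force: [-1.9, 0.5, 6.6]
opening: 0.144
```

Run:
```python
from h import *
st();go([430,-69,270],-80.3)
```

```text
2.575 [ 523.8177 -315.9057   43.5156] F [-1.8524  0.512   6.5847] tq [ 0.0587  0.1321 -0.0165] open 0.1442692752571778 q [-0.5453  0.5598  1.7909  0.0005  0.7918  0.3044] jaw -48.70346882572594 tilt [-0.0005  0.0007 -1.    ]
shift [-226.3 -247.6  -92.5] rot [31.6   0.01  0.05] jawyaw -48.7 t 2.575 pos [ 523.8177 -315.9057   43.5156]
```

{"api": "drive_tool", "payload": {"rows": [-40,0,0,0,0,0,5,-90,0,0,0,0,0,5,-140,0,0,0,0,0,5,-185,0,0,0,0,0,5,-226,-40,-15,6,0,0,5,-226,-90,-34,13,0,0,5,-226,-140,-53,20,0,0,5,-226,-190,-72,26,0,0,5,-226,-230,-86,30,0,0,5,-226,-247.5,-92.5,31.6,0,0,5]}}

```text
clock: 3.82
eef_pos: [428.7, -67.2, 269.7]
tcp_rot: [-1.06, 1.569, 2.251]
contact_force: [0.5, 0.2, -2.8]
opening: 0.144
```

{"api": "drive_tool", "payload": {"rows": [0,0,0,0,0,0,5,0,0,0,0,0,0,5]}}

```text
clock: 4.08
eef_pos: [428.8, -67.6, 269.8]
tcp_rot: [-1.123, 1.57, 2.188]
contact_force: [1.1, -1.4, -2.7]
opening: 0.147
```

Run:
```python
from h import *
st(); T=tool(); np.save('T3.npy',T)
cv2.imwrite('pics/w3.png',grab_frame('wrist')[:,:,::-1])
```

```text
4.075 [428.849  -67.5592 269.791 ] F [ 1.1283 -1.3827 -2.6664] tq [0.0118 0.0018 0.0135] open 0.14729424392940277 q [-0.1602  0.0065  1.9717  0.0007  1.164   1.2401] jaw -80.25090273152675 tilt [-0.0005  0.0007 -1.    ]
```

View pics/w3.png

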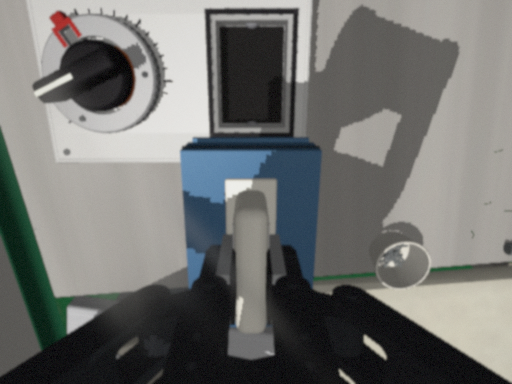

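The wrist view shows the empty bay at columns 207–297, rows 9–136, the knob near (100,75) with its pointer end at (38,92), and the notch near (66,34). The held cassette's far top edge is at row 150.

Run:
```python
import cv2
im=cv2.imread('pics/w3.png')
cv2.imwrite('pics/w3a.png',cv2.resize(im[0:165,170:335],None,fx=3.6,fy=3.6,interpolation=cv2.INTER_CUBIC))
cv2.imwrite('pics/w3b.png',cv2.resize(im[0:140,20:180],None,fx=4,fy=4,interpolation=cv2.INTER_CUBIC))
```

```text
(no output)
```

View pics/w3a.png

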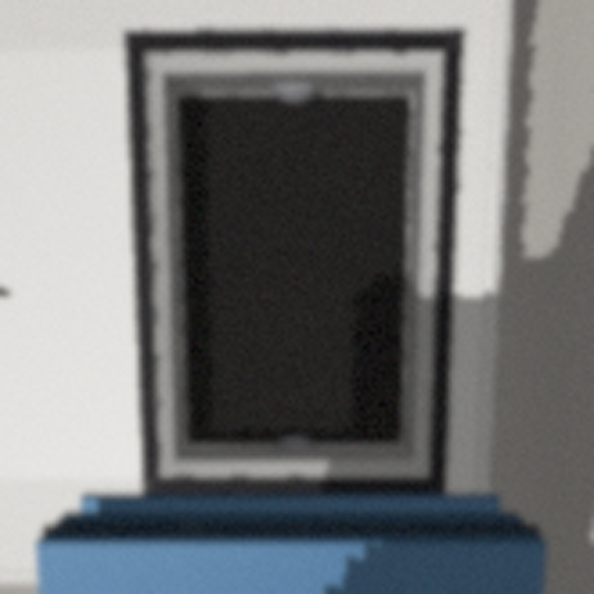

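View pics/w3b.png

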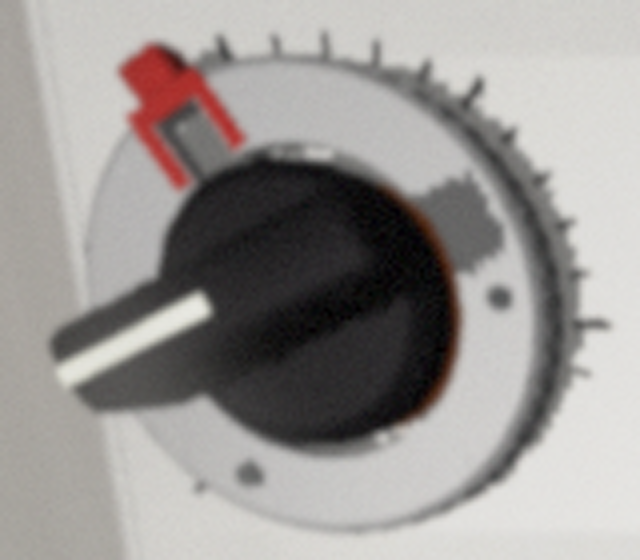

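Run:
```python
from h import *
T=np.load('T3.npy')
q=lambda U,V:((U+.5)/3.6-.5+170,(V+.5)/3.6-.5)
k=lambda U,V:((U+.5)/4-.5+20,(V+.5)/4-.5)
for cs in ([(128,33),(462,32),(442,491),(149,491)],[(165,75),(423,74),(411,458),(177,458)]):
  P=[onz('wrist',q(*p),72,T) for p in cs]
  for i in range(4):
    d=P[(i+1)%4]-P[i];print(P[i][:2],np.linalg.norm(d),np.degrees(np.arctan2(d[1],d[0])))
  print('bay c',np.mean(P,0))
# cassette in tool frame: top face plane tool x = 4
p=camera_params('wrist')
def ontx(uv,x):
    o,d=ray('wrist',uv,np.eye(4)); return o+d*(x-o[0])/d[0]
for x in (4,5.5):
  a=ontx(q(40,541),x);b=ontx(q(545,540),x);print('cas far edge tool',a,b)
# bottom of rear face
print(ontx(q(82,497),42),ontx(q(498,495),42))
C=[onz('wrist',k(*c),92,T)[:2] for c in [(88,270),(537,300),(300,57),(340,530)]];print('collar',C,np.mean(C[:2],0),np.mean(C[2:],0))
c=np.array([509.5,-56.])
L=[onz('wrist',k(*c),139,T)[:2] for c in [(208,302),(62,378)]];print('line',L,np.degrees(np.arctan2(*(L[1]-L[0])[::-1])))
N=[onz('wrist',k(*c),92,T)[:2] for c in [(130,118),(200,80),(244,140),(184,186)]];print('notch',N,np.mean(N,0))
```

```text
[560.8158  -3.772 ] 85.08043246282374 -80.11193105042592
[575.4261 -87.5886] 117.02291632538262 -170.57816336145882
[ 459.9819 -106.7455] 83.31364400820841 99.7331548076207
[445.8969 -24.6311] 116.79662453494365 10.28780726450017
bay c [510.5302 -55.6843  72.    ]
[552.8083 -14.394 ] 66.35405051312458 -80.0647908209338
[564.2566 -79.7529] 98.0226915970488 -170.33770309482782
[467.6245 -96.2051] 65.98501985581318 99.73324161757998
[456.469  -31.1699] 97.78903154220349 9.87810555866923
bay c [510.2896 -55.3805  72.    ]
cas far edge tool [  4.     -30.1742 -48.6535] [  4.      32.6671 -48.7516]
cas far edge tool [  5.5    -30.4915 -48.3525] [  5.5     32.989  -48.4515]
[ 42.     -31.2717 -47.9257] [ 42.      33.0993 -48.2092]
collar [array([485.4772, 133.2771]), array([496.2342,  32.4492]), array([537.4959,  87.1737]), array([435.8801,  74.7624])] [490.8557  82.8632] [486.688   80.9681]
line [array([486.489 ,  82.7371]), array([467.1363, 111.1232])] 124.2848399803272
notch [array([519.0138, 123.6008]), array([529.26  , 108.5063]), array([518.768 ,  98.8683]), array([507.0162, 111.8813])] [518.5145 110.7142]
```

Run:
```python
from h import *
go([509.6,-54.7,125],-80.2)
```

```text
shift [144.7   0.8 -81.8] rot [-0.09  0.03  0.05] jawyaw -80.29 t 4.125 pos [428.9376 -67.7897 269.7301]
```

{"api": "drive_tool", "payload": {"rows": [0,0.8,-41,0,0,0,5,0,0.8,-82,0,0,0,5,50,0.8,-82,0,0,0,5,95,0.8,-82,0,0,0,5,135,0.8,-82,0,0,0,5,145,0.8,-82,0,0,0,5,145,0.8,-82,0,0,0,5]}}

```text
clock: 5.0
eef_pos: [510.1, -55.2, 124.8]
tcp_rot: [-0.738, 1.569, 2.573]
contact_force: [0.3, -0.1, -2.0]
opening: 0.149
```

Run:
```python
from h import *
st(); go([509.6,-54.7,95],-80.2)
for n in ['wrist','side','top']: cv2.imwrite(f'pics/{n}4.png',grab_frame(n)[:,:,::-1])
s=cv2.imread('pics/side4.png')[100:230,190:330];w=cv2.imread('pics/wrist4.png')
cv2.imwrite('pics/s4.png',cv2.resize(s,None,fx=4,fy=4,interpolation=cv2.INTER_CUBIC))
```

```text
5.0 [510.1456 -55.1704 124.7779] F [ 0.2734 -0.1297 -1.9722] tq [ 0.0228  0.0169 -0.0015] open 0.1492064556973669 q [-0.1111  0.3163  1.9641  0.0009  0.8625  1.2902] jaw -80.3208764396884 tilt [-0.0012  0.0008 -1.    ]
shift [29.8 -0.5  0.4] rot [-0.12  0.06  0.06] jawyaw -80.32 t 5.0 pos [510.1456 -55.1704 124.7779]
```

View pics/wrist4.png

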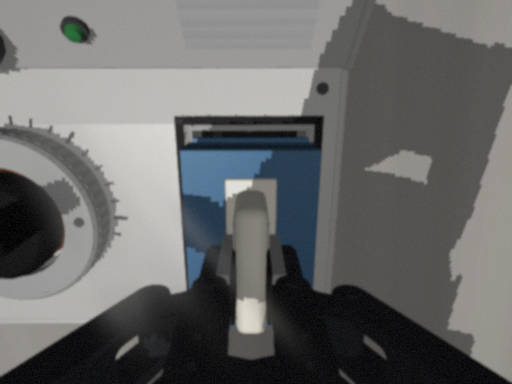

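View pics/s4.png

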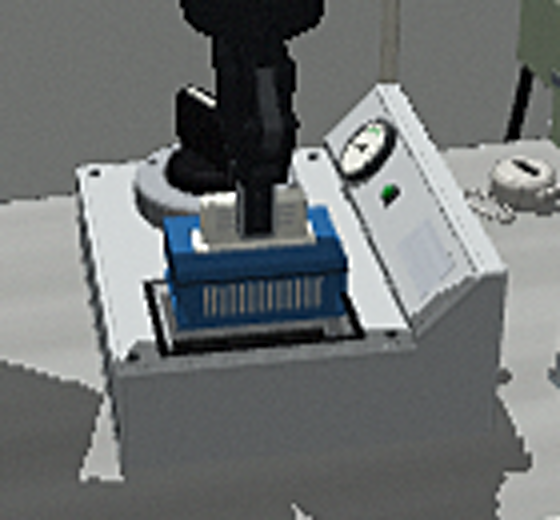

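The cassette hangs over the bay. Its top edge spans columns 180–321 and the bay outline 176–323, so it's centred sideways. I'll lower it in.

{"api": "drive_tool", "payload": {"rows": [8,0,0,0,0,0,5,14,0,0,0,0,0,5,20,0,0,0,0,0,5,26,0,0,0,0,0,5,30,0,0,0,0,0,5,30,0,0,0,0,0,5]}}

```text
clock: 5.9
eef_pos: [504.0, -56.0, 96.8]
tcp_rot: [-0.089, 1.559, -3.061]
contact_force: [-33.3, -9.9, 38.3]
opening: 0.145
```

Run:
```python
from h import *
st()
for n in ['wrist','side']: cv2.imwrite(f'pics/{n}5.png',grab_frame(n)[:,:,::-1])
s=cv2.imread('pics/side5.png')[100:230,190:330]
cv2.imwrite('pics/s5.png',cv2.resize(s,None,fx=4,fy=4,interpolation=cv2.INTER_CUBIC))
```

```text
5.9 [504.0182 -56.008   96.786 ] F [-33.3107  -9.9145  38.3252] tq [-1.4733  4.4241 -0.1895] open 0.14470413784272892 q [-0.1121  0.356   1.9878 -0.003   0.8091  1.2906] jaw -80.24907808308758 tilt [-0.0114 -0.0009 -0.9999]
```

View pics/wrist5.png

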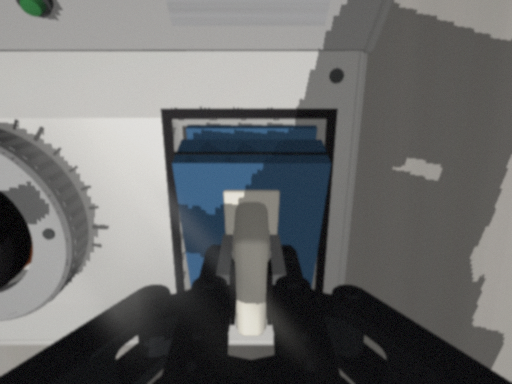

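View pics/s5.png

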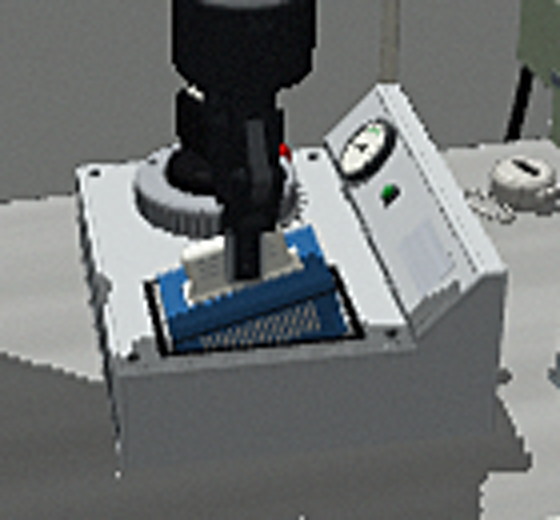

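Run:
```python
from h import *
T=np.eye(4);T[:3,:3]=Rdown(-80.3);T[:3,3]=[510.1,-55.2,124.8]
u=np.array([np.cos(np.radians(9.8)),np.sin(np.radians(9.8))])
im=cv2.imread('pics/wrist4.png')
print([im[v,240].tolist() for v in range(110,156,2)])
for v in (116,123,127,131): print(v,(onz('wrist',(250,v),72,T)[:2]-T[:2,3])@u)
for z in (120.8,119.3,82.8): print([ (v,round((onz('wrist',(250,v),z,T)[:2]-T[:2,3])@u,1)) for v in (138,144,149.5)])
T=tool()
for v in (108.5,117):print((onz('wrist',(250,v),72,T)[:2])@u)
print(np.array([510.4,-55.5])@u)
```

```text
[[186, 190, 191], [186, 191, 191], [176, 181, 181], [96, 96, 99], [39, 36, 37], [43, 39, 42], [25, 27, 27], [52, 53, 55], [89, 90, 91], [94, 96, 97], [71, 72, 72], [24, 28, 25], [15, 17, 13], [29, 21, 20], [66, 52, 34], [79, 60, 42], [66, 51, 34], [45, 35, 23], [31, 25, 14], [48, 36, 23], [105, 83, 58], [147, 117, 82], [153, 120, 85]]
116 58.70744081699681
123 54.70399156582516
127 52.39355222246974
131 50.06633921050555
[(138, np.float64(54.0)), (144, np.float64(51.3)), (149.5, np.float64(48.8))]
[(138, np.float64(53.7)), (144, np.float64(51.0)), (149.5, np.float64(48.5))]
[(138, np.float64(47.7)), (144, np.float64(44.4)), (149.5, np.float64(41.2))]
552.0472553086445
547.9422178710294
493.5055641822585
```

Run:
```python
import cv2
for n in ('4','5'):
  s=cv2.imread(f'pics/side{n}.png')[140:195,220:290]
  cv2.imwrite(f'pics/z{n}.png',cv2.resize(s,None,fx=10,fy=10,interpolation=cv2.INTER_CUBIC))
```

```text
(no output)
```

View pics/z4.png

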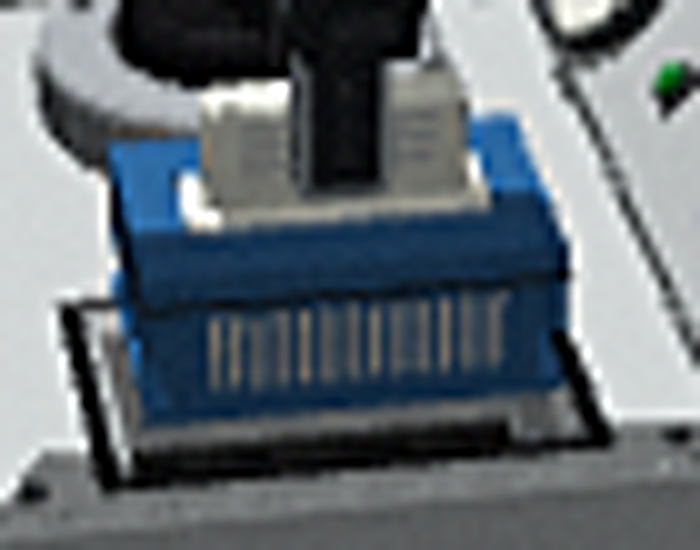

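View pics/z5.png

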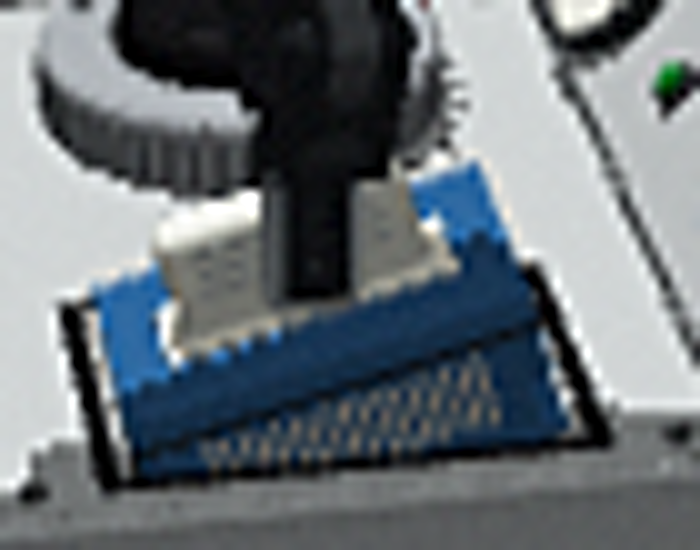

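Run:
```python
from h import *
q=lambda U,V:((U+.5)/10-.5+220,(V+.5)/10-.5+140)
u=np.array([np.cos(np.radians(9.8)),np.sin(np.radians(9.8))]);w=np.array([-u[1],u[0]])
c=np.array([510.4,-55.5])
for n,p,z in [('frame FR',(105,490),72),('frame RR',(608,440),72),('frame FL',(65,305),72),('cas FRbot',(148,420),83),('cas RRbot',(562,385),83),('cas RRtop',(568,262),121),('cas FRtop',(135,302),121),('5 cas FRbot',(135,475),72)]:
  P=onz('side',q(*p),z)[:2]-c;print(n,P@u,P@w)
T=tool()
for n,p,z in []:pass
```

```text
frame FR -59.0476436654552 -37.75065116186865
frame RR 56.936712032027536 -35.90041389810186
frame FL -58.37818515454833 46.155783456951774
cas FRbot -47.68026600716879 -27.384498779880545
cas RRbot 47.556047086292544 -28.111548730102804
cas RRtop 45.79439713204155 -38.10945505959276
cas FRtop -51.21444171914093 -39.55566168380024
5 cas FRbot -51.59663187303712 -32.617779309243815
```

The cassette pitched in the grip, rear high by roughly 12°, and wedged while going in. I'll relieve the load first, then re-level it.

{"api": "drive_tool", "payload": {"rows": [-3,0,0,0,0,0,5,-6,0,0,0,0,0,5,-6,0,0,0,0,0,5]}}

```text
clock: 6.38
eef_pos: [504.8, -55.9, 103.0]
tcp_rot: [-0.084, 1.561, -3.055]
contact_force: [-0.4, 0.6, -2.9]
opening: 0.147
```

Run:
```python
from h import *
st()
for n in ['wrist','side']: cv2.imwrite(f'pics/{n}6.png',grab_frame(n)[:,:,::-1])
s=cv2.imread('pics/side6.png')[130:200,210:300]
cv2.imwrite('pics/s6.png',cv2.resize(s,None,fx=8,fy=8,interpolation=cv2.INTER_CUBIC))
```

```text
6.375 [504.8086 -55.8887 102.956 ] F [-0.3764  0.6247 -2.9015] tq [ 0.0023 -0.0131 -0.0365] open 0.14732468179377728 q [-0.1119  0.3466  1.9833 -0.0027  0.8216  1.2905] jaw -80.24025288488424 tilt [-0.0102 -0.0009 -0.9999]
```

View pics/s6.png

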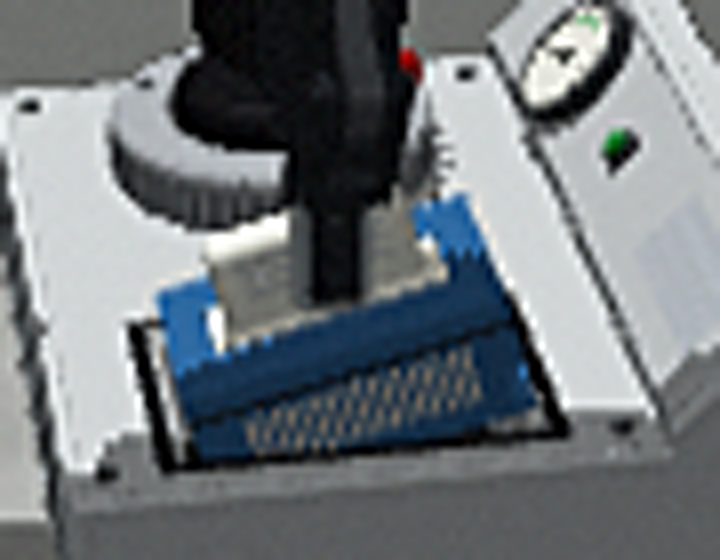

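{"api": "drive_tool", "payload": {"rows": [-9,0,0,0,0,0,5,-17,0,0,0,0,0,5,-17,0,-0.5,0,-5,0,5,-17,0,-1,0,-9.5,0,5,-17,0,-1,0,-9.5,0,5]}}

```text
clock: 7.1
eef_pos: [507.0, -55.5, 119.9]
tcp_rot: [-0.005, 1.395, -2.975]
contact_force: [-1.2, 0.4, -3.1]
opening: 0.144
```

Run:
```python
from h import *
st();T=tool();np.save('T7.npy',T);print('grasp',T[:3,3]-19*T[:3,0])
for n in ['wrist','side']: cv2.imwrite(f'pics/{n}7.png',grab_frame(n)[:,:,::-1])
s=cv2.imread('pics/side7.png')[130:200,210:300]
cv2.imwrite('pics/s7.png',cv2.resize(s,None,fx=8,fy=8,interpolation=cv2.INTER_CUBIC))
```

```text
7.1 [507.013  -55.4633 119.8642] F [-1.2371  0.3804 -3.1114] tq [-0.0111 -0.1991 -0.0457] open 0.14354491361943728 q [-0.083   0.4037  1.8553 -0.0496  1.0532  1.345 ] jaw -80.20602590931168 tilt [-0.172  -0.0289 -0.9847]
grasp [510.2814 -54.9145 138.5729]
```

View pics/s7.png

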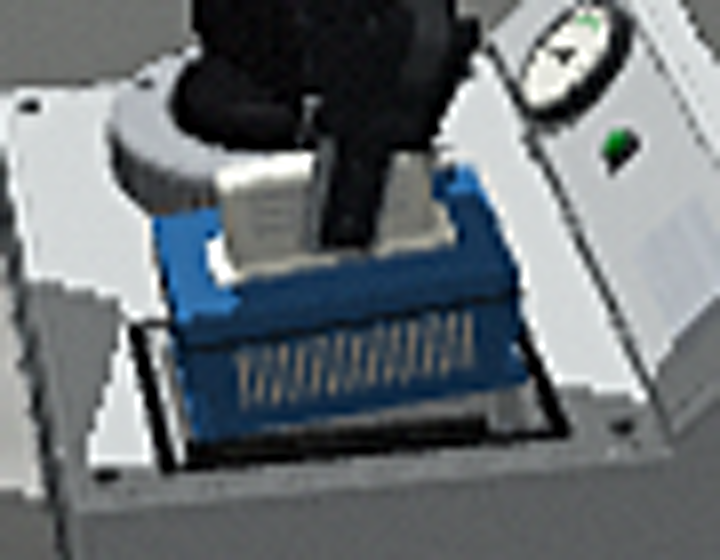

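View pics/wrist7.png

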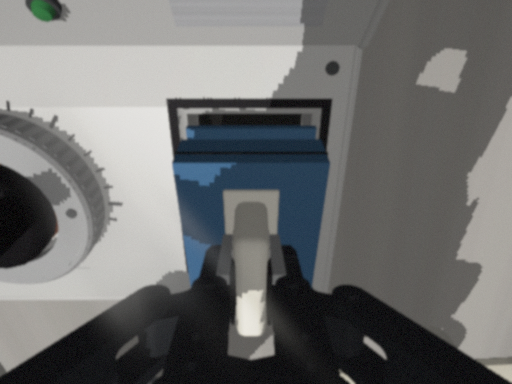

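```bash
cat >> h.py <<'E'
def gog(pg,phi,pitch):
    """grasp-point target, cassette pitch: tool tilted by -pitch about jaw axis"""
    R=Rdown(phi)@Ro.from_rotvec([0,np.radians(pitch),0]).as_matrix()
    T=tool();pos=np.array(pg)+19*R[:,0]
    print('shift',(T[:3,:3].T@(pos-T[:3,3])).round(1),'rot',np.degrees(Ro.from_matrix(T[:3,:3].T@R).as_rotvec()).round(2),'grasp now',T[:3,3]-19*T[:3,0])
E
python3 - <<'E'
from h import *
gog([508.8,-54.8,140],-80.2,-15)
E
```

```text
shift [-1.7 -0.2  1.9] rot [-0.02 -4.95  0.07] grasp now [508.8282 -55.0511 138.3491]
```

{"api": "drive_tool", "payload": {"rows": [-1.5,0,1,0,-3,0,5,-1.7,0,1.9,0,-5,0,5,-1.7,0,1.9,0,-5,0,5]}}

```text
clock: 7.58
eef_pos: [503.9, -55.8, 121.6]
tcp_rot: [-0.005, 1.309, -2.976]
contact_force: [-0.5, -0.0, -2.2]
opening: 0.143
```

Run:
```python
from h import *
st();T=tool();np.save('T8.npy',T);print('grasp',T[:3,3]-19*T[:3,0])
for n in ['wrist','side']: cv2.imwrite(f'pics/{n}8.png',grab_frame(n)[:,:,::-1])
s=cv2.imread('pics/side8.png')[140:195,220:290]
cv2.imwrite('pics/s8.png',cv2.resize(s,None,fx=10,fy=10,interpolation=cv2.INTER_CUBIC))
```

```text
7.575 [503.8878 -55.8153 121.6237] F [-0.5094 -0.0107 -2.1884] tq [ 0.0699 -0.2652  0.0102] open 0.14337056340122667 q [-0.0721  0.4429  1.8031 -0.0667  1.151   1.3629] jaw -80.22416306064103 tilt [-0.2551 -0.0426 -0.966 ]
grasp [508.7342 -55.0054 139.9773]
```

View pics/s8.png

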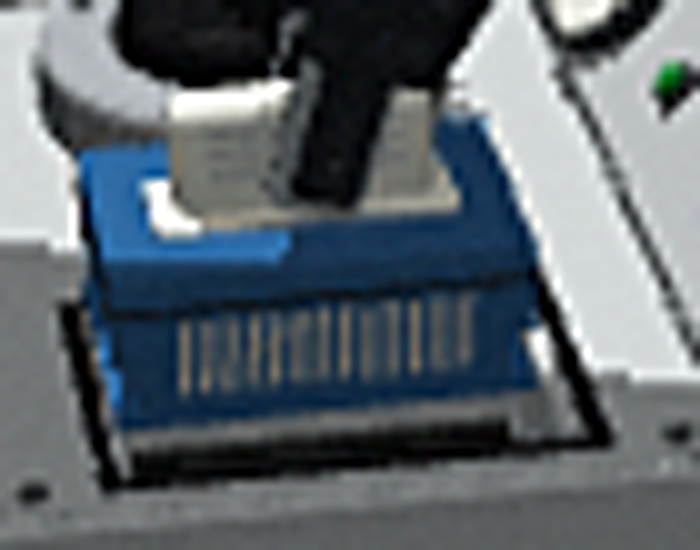

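View pics/wrist8.png

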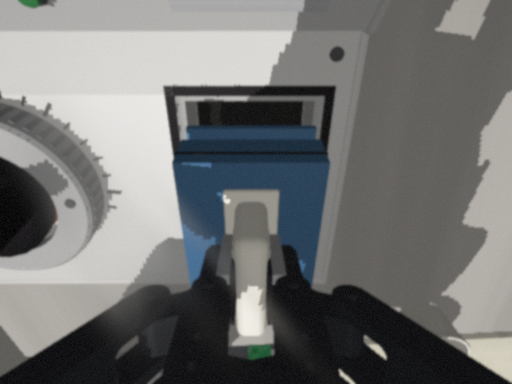

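Run:
```python
from h import *
q=lambda U,V:((U+.5)/10-.5+220,(V+.5)/10-.5+140)
u=np.array([np.cos(np.radians(9.8)),np.sin(np.radians(9.8))]);w=np.array([-u[1],u[0]])
c=np.array([510.4,-55.5])
for p in [(124,431),(537,391)]:
 for z in (80,83):
  P=onz('side',q(*p),z)[:2]-c;print(p,z,P@u,P@w)
# wrist: bottom rear edge & frame rear
T=np.load('T8.npy')
for p,z in [((165,87),72),((334,87),72),((189,127),82),((315,127),82)]:
  P=onz('wrist',p,z,T)[:2]-c;print(p,P@u,P@w)
g=tool();gp=g[:3,3]-19*g[:3,0];print(gp);n=np.append(gp[:2]+4.8*u,125);gog(n,-80.2,-15)
```

```text
(124, 431) 80 -53.08058074773831 -26.326686541092094
(124, 431) 83 -53.61225639505231 -31.16369120830914
(537, 391) 80 42.461693319375975 -24.900442082122847
(537, 391) 83 41.38809739844233 -29.745536475013818
(165, 87) 57.83542105173708 42.68551217774846
(334, 87) 57.788120316640054 -42.147251220742575
(189, 127) 40.57840162278755 30.808939235799908
(315, 127) 40.546706396801405 -32.77722649969001
[508.4357 -55.0481 140.0351]
shift [13.3  0.  -8.5] rot [-0.01 -0.01  0.08] grasp now [508.4357 -55.0481 140.0351]
```

Run:
```python
from h import *
u=np.array([np.cos(np.radians(9.8)),np.sin(np.radians(9.8))])
g=tool();gp=g[:3,3]-19*g[:3,0]
for z in (140,131,127,123,119):
  n=np.append(np.array([508.6,-55.0])+3.7*u,z);gog(n,-80.2,-15)
```

```text
shift [-1.   0.  -3.7] rot [-0.01 -0.01  0.08] grasp now [508.4357 -55.0481 140.0351]
shift [ 7.7  0.  -6.1] rot [-0.01 -0.01  0.08] grasp now [508.4357 -55.0481 140.0351]
shift [11.6  0.  -7.1] rot [-0.01 -0.01  0.08] grasp now [508.4357 -55.0481 140.0351]
shift [15.5  0.  -8.1] rot [-0.01 -0.01  0.08] grasp now [508.4357 -55.0481 140.0351]
shift [19.3  0.  -9.2] rot [-0.01 -0.01  0.08] grasp now [508.4357 -55.0481 140.0351]
```

{"api": "drive_tool", "payload": {"rows": [-1,0,-3.7,0,0,0,5,7.7,0,-6.1,0,0,0,5,11.6,0,-7.1,0,0,0,5,11.6,0,-7.1,0,0,0,5]}}

```text
clock: 8.18
eef_pos: [507.4, -55.1, 108.1]
tcp_rot: [-0.006, 1.309, -2.977]
contact_force: [1.7, 1.4, -3.6]
opening: 0.144
```

Run:
```python
from h import *
st();T=tool();print('grasp',T[:3,3]-19*T[:3,0])
for n in ['wrist','side']: cv2.imwrite(f'pics/{n}9.png',grab_frame(n)[:,:,::-1])
s=cv2.imread('pics/side9.png')[140:195,220:290]
cv2.imwrite('pics/s9.png',cv2.resize(s,None,fx=10,fy=10,interpolation=cv2.INTER_CUBIC))
```

```text
8.175 [507.4176 -55.1489 108.1076] F [ 1.6717  1.4162 -3.6209] tq [ 0.0796 -0.5281 -0.0158] open 0.14406247490798738 q [-0.0707  0.4657  1.8029 -0.0669  1.1286  1.3659] jaw -80.23488738912788 tilt [-0.2552 -0.0425 -0.9659]
grasp [512.2669 -54.3421 126.4607]
```

View pics/s9.png

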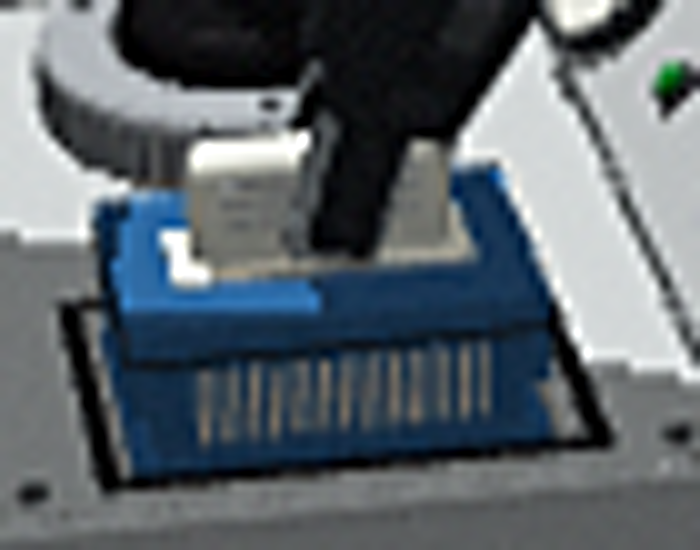

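{"api": "drive_tool", "payload": {"rows": [3.9,0,-1,0,0,0,5,7.7,0,-2,0,0,0,5,7.7,0,-2,0,0,0,5]}}

```text
clock: 8.65
eef_pos: [507.4, -55.2, 100.2]
tcp_rot: [-0.006, 1.309, -2.977]
contact_force: [2.1, -0.5, -3.0]
opening: 0.144
```

{"api": "drive_tool", "payload": {"rows": [3.9,0,-1,0,0,0,5,3.9,0,-1,0,0,0,5]}}

```text
clock: 8.9
eef_pos: [507.5, -55.1, 95.9]
tcp_rot: [-0.006, 1.31, -2.977]
contact_force: [2.2, 1.1, -3.1]
opening: 0.15
```

{"api": "drive_tool", "payload": {"rows": [2.9,0,-0.8,0,0,0,5,2.9,0,-0.8,0,0,0,5]}}

```text
clock: 9.15
eef_pos: [507.6, -55.1, 92.6]
tcp_rot: [-0.006, 1.31, -2.977]
contact_force: [1.6, 0.3, -3.2]
opening: 0.148
```

Run:
```python
from h import *
st();T=tool();print('grasp',T[:3,3]-19*T[:3,0])
for n in ['wrist','side']: cv2.imwrite(f'pics/{n}10.png',grab_frame(n)[:,:,::-1])
s=cv2.imread('pics/side10.png')[140:195,220:290]
cv2.imwrite('pics/s10.png',cv2.resize(s,None,fx=10,fy=10,interpolation=cv2.INTER_CUBIC))
```

```text
9.15 [507.6162 -55.0737  92.6356] F [ 1.6185  0.2812 -3.2319] tq [ 0.1327 -0.7284  0.0154] open 0.14773344063813415 q [-0.0706  0.4871  1.8109 -0.0677  1.0989  1.3681] jaw -80.23335542559292 tilt [-0.2548 -0.0424 -0.9661]
grasp [512.4567 -54.2684 110.991 ]
```

View pics/s10.png

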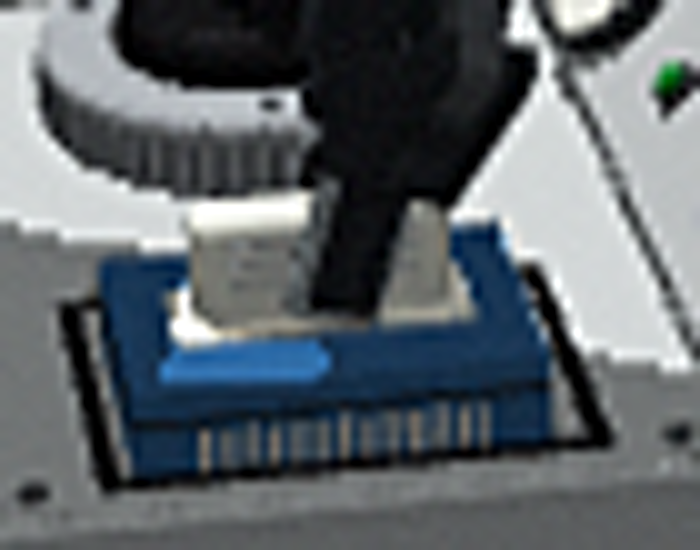

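{"api": "drive_tool", "payload": {"rows": [2.9,0,-0.6,0,0,0,5,2.9,0,-0.6,0,0,0,5]}}

```text
clock: 9.5
eef_pos: [507.7, -55.1, 89.9]
tcp_rot: [-0.005, 1.31, -2.976]
contact_force: [2.6, 0.4, -0.3]
opening: 0.141
```

{"api": "drive_tool", "payload": {"rows": [2.9,0,-0.6,0,0,0,5,2.9,0,-0.6,0,0,0,5]}}

```text
clock: 9.75
eef_pos: [508.6, -55.2, 87.2]
tcp_rot: [-0.004, 1.312, -2.975]
contact_force: [6.0, 0.4, 1.8]
opening: 0.144
```

{"api": "drive_tool", "payload": {"rows": [0,0,0,0,0,0,40,0,0,0,0,0,0,40,-20,0,0,0,0,0,40,-45,0,0,0,0,0,40,-70,0,0,0,0,0,40,-70,0,0,0,0,0,40]}}

```text
clock: 10.5
eef_pos: [527.0, -52.2, 156.0]
tcp_rot: [-0.002, 1.314, -2.973]
contact_force: [-0.7, 0.2, -0.1]
opening: 0.402
```

Run:
```python
from h import *
st();T=tool();np.save('T11.npy',T)
for n in ['wrist','side']: cv2.imwrite(f'pics/{n}11.png',grab_frame(n)[:,:,::-1])
s=cv2.imread('pics/side11.png')[140:195,220:290]
cv2.imwrite('pics/s11.png',cv2.resize(s,None,fx=10,fy=10,interpolation=cv2.INTER_CUBIC))
go([510.4,-55.5,160],-80.2)
go([510.4,-55.5,120],-80.2)
```

```text
10.5 [527.0111 -52.2495 156.0484] F [-0.7243  0.2004 -0.0975] tq [ 0.0634 -0.1413  0.0123] open 0.40241510317241214 q [-0.0638  0.4275  1.7328 -0.0621  1.2318  1.3644] jaw -80.2271336796976 tilt [-0.2502 -0.0427 -0.9673]
shift [-1.6  0.7 16.3] rot [-0.02 14.89  0.08] jawyaw -80.23 t 10.6 pos [525.3592 -52.1748 154.2256]
shift [37.   0.8  6. ] rot [-0.02 14.89  0.08] jawyaw -80.23 t 10.6 pos [525.3592 -52.1748 154.2256]
```

View pics/s11.png

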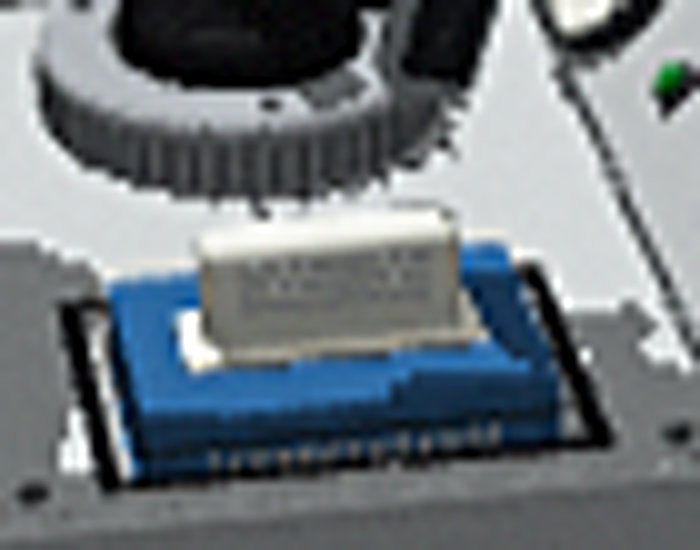

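View pics/wrist11.png

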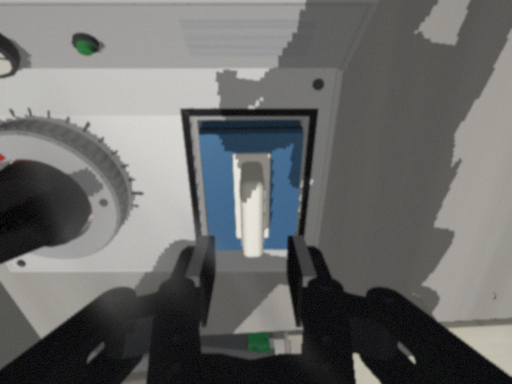

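The cassette sits level on the balls and is still proud by about 12–15 mm (rows 280–470 in the side crop). It's centred in the wrist view. I'll press on the rib top with closed fingers.

{"api": "drive_tool", "payload": {"rows": [-1.6,0.7,16.3,0,7,0,0,-1.6,0.7,16.3,0,14.9,0,0,-1.6,0.7,16.3,0,14.9,0,0,18,0.8,11.2,0,14.9,0,0,27,0.8,8.6,0,14.9,0,0,27,0.8,8.6,0,14.9,0,0]}}

```text
clock: 11.35
eef_pos: [510.2, -55.4, 129.2]
tcp_rot: [-0.547, 1.567, 2.766]
contact_force: [0.4, 0.3, -0.1]
opening: -0.002
```

Run:
```python
from h import *
st();go([510.4,-55.5,100],-80.2)
```

```text
11.35 [510.1632 -55.3611 129.2421] F [ 0.3741  0.314  -0.131 ] tq [-0.0176 -0.0314 -0.0349] open -0.0021397288358823187 q [-0.1117  0.3108  1.9593  0.0012  0.875   1.2876] jaw -80.21703188767113 tilt [-0.0034  0.0013 -1.    ]
shift [29.2  0.2 -0.3] rot [-0.02  0.18  0.11] jawyaw -80.22 t 11.35 pos [510.1632 -55.3611 129.2421]
```

{"api": "drive_tool", "payload": {"rows": [8,0,0,0,0,0,0,14,0,0,0,0,0,0,18,0,0,0,0,0,0,20,0,0,0,0,0,0,22,0,0,0,0,0,0,22,0,0,0,0,0,0]}}

```text
clock: 12.1
eef_pos: [510.2, -55.4, 107.2]
tcp_rot: [-0.579, 1.568, 2.734]
contact_force: [0.4, 0.3, 0.3]
opening: 0.0
```

{"api": "drive_tool", "payload": {"rows": [2,0,0,0,0,0,0,4,0,0,0,0,0,0,4,0,0,0,0,0,0]}}

```text
clock: 12.48
eef_pos: [509.9, -55.3, 102.9]
tcp_rot: [-0.505, 1.567, 2.807]
contact_force: [-0.6, 0.3, 0.5]
opening: -0.003
```

Run:
```python
from h import *
st()
for n in ['side','wrist']: cv2.imwrite(f'pics/{n}12.png',grab_frame(n)[:,:,::-1])
s=cv2.imread('pics/side12.png')[140:195,220:290]
cv2.imwrite('pics/s12.png',cv2.resize(s,None,fx=10,fy=10,interpolation=cv2.INTER_CUBIC))
```

```text
12.475 [509.8674 -55.333  102.8976] F [-0.5785  0.2619  0.5132] tq [-0.0207  0.0001  0.0237] open -0.0031738275353510423 q [-0.1116  0.3505  1.9773  0.0012  0.8178  1.2875] jaw -80.21436290297295 tilt [-0.0038  0.0013 -1.    ]
```

View pics/s12.png

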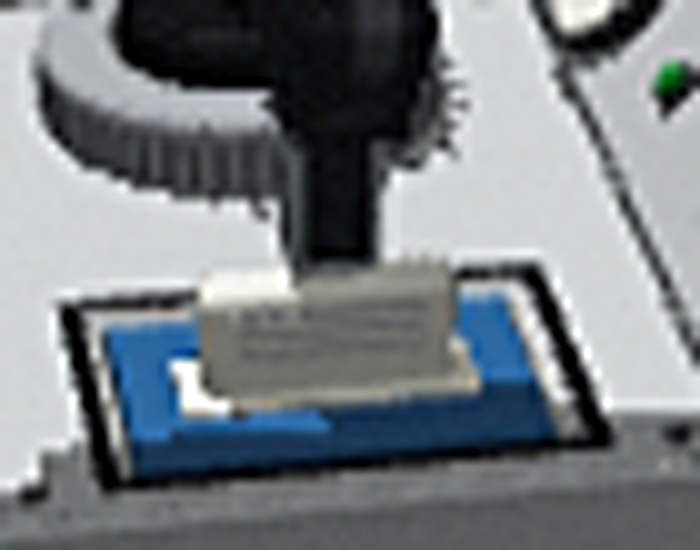

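View pics/wrist12.png

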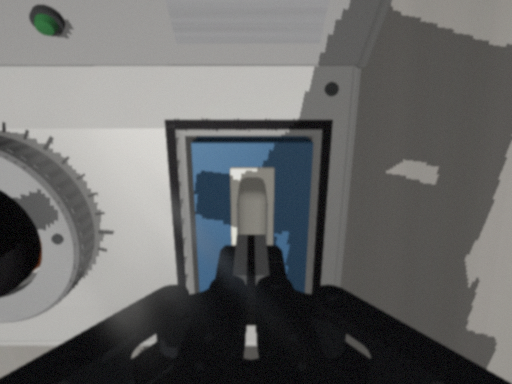

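It has dropped into the bay and looks near flush. I'll press on to the floor to be sure.

{"api": "drive_tool", "payload": {"rows": [3,0,0,0,0,0,0,3,0,0,0,0,0,0]}}

```text
clock: 12.82
eef_pos: [510.1, -55.4, 100.1]
tcp_rot: [-0.535, 1.567, 2.777]
contact_force: [0.8, 0.6, 1.7]
opening: 0.0
```

{"api": "drive_tool", "payload": {"rows": [3,0,0,0,0,0,0,3,0,0,0,0,0,0]}}

```text
clock: 13.08
eef_pos: [510.2, -55.4, 99.9]
tcp_rot: [-0.542, 1.568, 2.77]
contact_force: [-12.8, 0.9, 40.3]
opening: -0.003
```

{"api": "drive_tool", "payload": {"rows": [-30,0,0,0,0,0,0,-80,0,0,0,0,0,0,-130,0,0,0,0,0,20,-160,0,0,0,0,0,40]}}

```text
clock: 13.58
eef_pos: [511.4, -55.7, 262.4]
tcp_rot: [-1.371, 1.57, 1.942]
contact_force: [0.1, 0.6, -0.5]
opening: 0.392
```

Run:
```python
from h import *
st();go([486.5,82.3,260],34.3)
for n in ['side','wrist']: cv2.imwrite(f'pics/{n}13.png',grab_frame(n)[:,:,::-1])
s=cv2.imread('pics/side13.png')[140:195,220:290]
cv2.imwrite('pics/s13.png',cv2.resize(s,None,fx=10,fy=10,interpolation=cv2.INTER_CUBIC))
```

```text
13.575 [511.3643 -55.6884 262.3503] F [ 0.0518  0.5843 -0.4849] tq [-0.0251 -0.0284 -0.0436] open 0.3922478002271383 q [-0.1119  0.1494  1.8315  0.0009  1.1611  1.2877] jaw -80.21460784199503 tilt [-0.0003  0.0009 -1.    ]
shift [   2.5 -140.2    1. ] rot [-114.51   -0.05    0.04] jawyaw -80.21 t 13.575 pos [511.3643 -55.6884 262.3503]
```

View pics/s13.png

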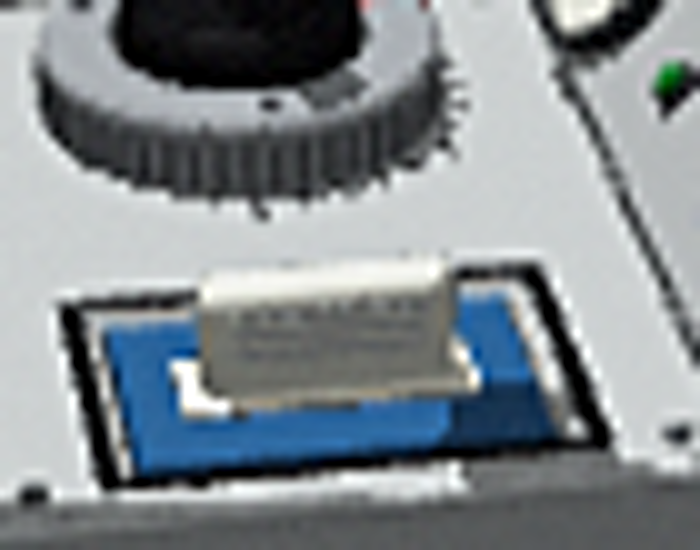

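View pics/wrist13.png

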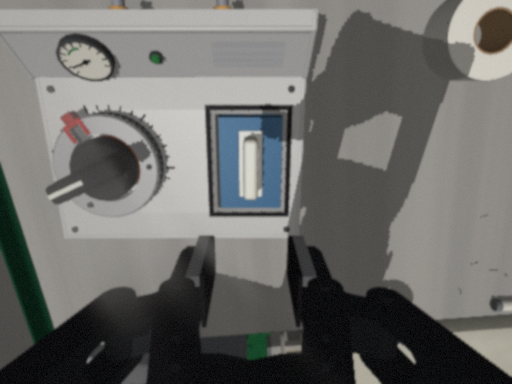

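The cassette is flush and centred: its blue face spans (215–283, 115–210) inside the frame, and the fingers met solid resistance at z = 99.9, where flush is 100. On to the knob.

{"api": "drive_tool", "payload": {"rows": [2,-30,0,-10,0,0,40,2,-60,0,-20,0,0,40,2,-90,0,-30,0,0,40,2,-120,1,-40,0,0,40,2,-140,1,-50,0,0,40,2,-140,1,-60,0,0,40,2,-140,1,-70,0,0,40,2,-140,1,-80,0,0,40,2,-140,1,-90,0,0,40,2,-140,1,-100,0,0,40]}}

```text
clock: 14.92
eef_pos: [487.2, 81.9, 259.9]
tcp_rot: [1.366, 1.57, 0.147]
contact_force: [0.6, 1.1, -0.4]
opening: 0.399
```

{"api": "drive_tool", "payload": {"rows": [0,0,0,-10,0,0,40,0,0,0,-14.5,0,0,40,0,0,0,-14.5,0,0,40]}}

```text
clock: 15.3
eef_pos: [486.6, 81.8, 258.6]
tcp_rot: [-1.993, 1.57, -2.96]
contact_force: [0.8, -0.3, 0.1]
opening: 0.399
```

Run:
```python
from h import *
st();T=tool();np.save('T14.npy',T)
im=grab_frame('wrist')[:,:,::-1];cv2.imwrite('pics/wrist14.png',im)
```

```text
15.3 [486.5585  81.7614 258.6353] F [ 0.7993 -0.252   0.0816] tq [-0.0331  0.0052  0.0225] open 0.39907090994529315 q [ 0.1635  0.1186  1.8764 -0.      1.1473 -0.4401] jaw 34.579388328722445 tilt [-0.0007 -0.0001 -1.    ]
```

View pics/wrist14.png

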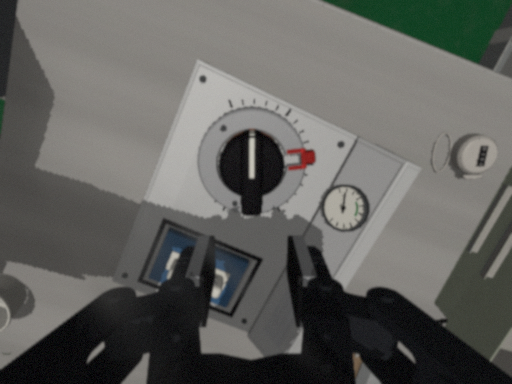

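Run:
```python
from h import *
im=cv2.imread('pics/wrist14.png')
cv2.imwrite('pics/w14.png',cv2.resize(im[95:225,190:325],None,fx=4.5,fy=4.5,interpolation=cv2.INTER_CUBIC))
```

```text
(no output)
```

View pics/w14.png

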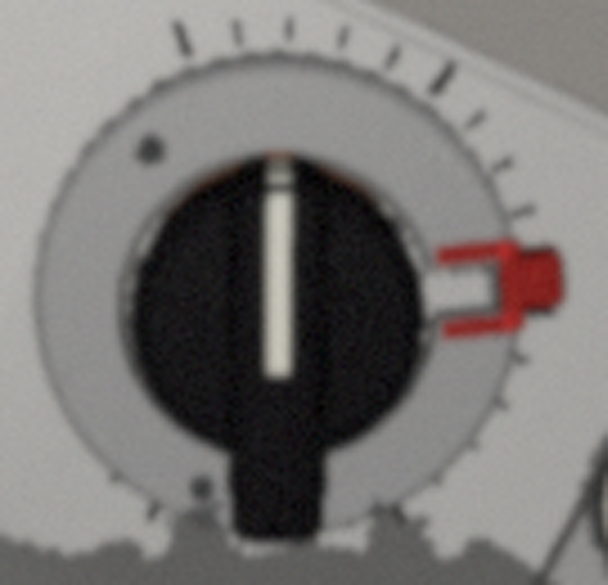

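Run:
```python
from h import *
T=np.load('T14.npy')
q=lambda U,V:((U+.5)/4.5-.5+190,(V+.5)/4.5-.5+95)
L=[onz('wrist',q(*p),139,T)[:2] for p in [(278,378),(279,188),(278,538)]]
print('line',L,np.degrees(np.arctan2(*(L[1]-L[0])[::-1])),np.linalg.norm(L[1]-L[2]),'bar mid',(L[1]+L[2])/2)
C=[onz('wrist',q(*p),92,T)[:2] for p in [(35,300),(512,300),(275,55),(270,532)]]
print('collar',C,(C[0]+C[1])/2,(C[2]+C[3])/2,np.linalg.norm(C[0]-C[1]),np.linalg.norm(C[2]-C[3]))
N=[onz('wrist',q(*p),92,T)[:2] for p in [(430,296),(500,287),(468,291),(440,258),(445,329)]]
print(N)
for a in ((L[1]+L[2])/2,((C[0]+C[1])/2+(C[2]+C[3])/2)/2,[486.5,82.3]):
  d=N[2]-a;print(a,'notch',np.degrees(np.arctan2(d[1],d[0])),np.linalg.norm(d))
d=N[1]-N[0];print(np.degrees(np.arctan2(d[1],d[0])))
go([486.5,82.3,107],34.4)
```

```text
line [array([487.0081,  81.7862]), array([467.4259, 110.4784]), array([504.8948,  55.8604])] 124.31312523959066 66.23475774023524 bar mid [486.1604  83.1694]
collar [array([442.772 ,  55.4586]), array([525.9133, 112.7495]), array([455.9167, 125.9255]), array([513.6968,  40.107 ])] [484.3426  84.104 ] [484.8068  83.0163] 100.96890149617946 103.45699214946583
[array([511.1079, 103.6003]), array([522.1204, 113.5512]), array([517.0765, 109.0267]), array([507.9913, 111.368 ]), array([518.0076,  99.6159])]
[486.1604  83.1694] notch 39.90804451705913 40.30387568688269
[484.5747  83.5602] notch 38.08019229629244 41.29054803540419
[486.5, 82.3] notch 41.15646392110215 40.610785592468574
42.10108743967063
shift [151.9   0.2  -0.5] rot [ 0.11 -0.01  0.02] jawyaw 34.51 t 15.35 pos [486.6584  81.7721 258.863 ]
```

{"api": "drive_tool", "payload": {"rows": [50,0,-0.5,0,0,0,40,100,0,-0.9,0,0,0,40,130,0,-0.9,0,0,0,40,145,0,-0.9,0,0,0,40,151,0,-0.9,0,0,0,40,151,0,-0.9,0,0,0,40]}}

```text
clock: 16.1
eef_pos: [486.6, 82.6, 108.3]
tcp_rot: [1.156, 1.57, 0.188]
contact_force: [-0.1, 0.8, 0.2]
opening: 0.399
```

{"api": "drive_tool", "payload": {"rows": [0,0,0,0,0,0,10,0,0,0,0,0,0,10,0,0,0,0,0,0,10], "newtons": 60}}

```text
clock: 16.48
eef_pos: [487.0, 82.5, 109.5]
tcp_rot: [0.976, 1.569, 0.007]
contact_force: [-3.1, -2.8, 6.3]
opening: 0.2
```

Run:
```python
from h import *
st()
for n in ['side','wrist']: cv2.imwrite(f'pics/{n}15.png',grab_frame(n)[:,:,::-1])
```

```text
16.475 [486.9806  82.4959 109.471 ] F [-3.1034 -2.7536  6.2961] tq [-0.3077  0.4746 -0.0232] open 0.20002435663495216 q [ 0.1649  0.3127  2.0164 -0.0003  0.811  -0.4367] jaw 34.484432502366914 tilt [ 0.0015  0.     -1.    ]
```

View pics/wrist15.png

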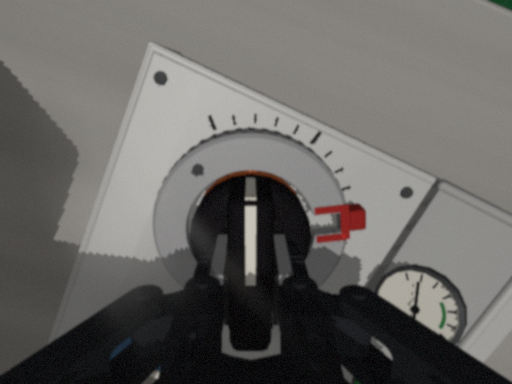

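The bar is gripped at an opening of 17 mm. The pointer line runs up column 250, and the notch is near (330,222). I'll turn the knob clockwise by 80° first.

{"api": "drive_tool", "payload": {"rows": [0,0,0,9,0,0,10,0,0,0,18,0,0,10,0,0,0,27,0,0,10,0,0,0,36,0,0,10,0,0,0,45,0,0,10,0,0,0,54,0,0,10,0,0,0,63,0,0,10,0,0,0,72,0,0,10,0,0,0,80,0,0,10,0,0,0,80,0,0,10]}}

```text
clock: 17.82
eef_pos: [484.9, 82.4, 109.5]
tcp_rot: [-0.681, 1.568, -3.048]
contact_force: [-7.2, 0.7, 3.2]
opening: 0.201
```

Run:
```python
from h import *
st();np.save('T16.npy',tool())
for n in ['side','wrist']: cv2.imwrite(f'pics/{n}16.png',grab_frame(n)[:,:,::-1])
im=cv2.imread('pics/wrist16.png');cv2.imwrite('pics/w16.png',cv2.resize(im[90:300,150:350],None,fx=2.8,fy=2.8,interpolation=cv2.INTER_CUBIC))
```

```text
17.825 [484.8632  82.4008 109.5049] F [-7.2082  0.7091  3.2223] tq [-0.0333  1.3252 -0.0463] open 0.20109315690958965 q [0.1652 0.3116 2.018  0.0002 0.8143 0.9617] jaw -45.64613596375795 tilt [-0.0023 -0.0002 -1.    ]
```

View pics/w16.png

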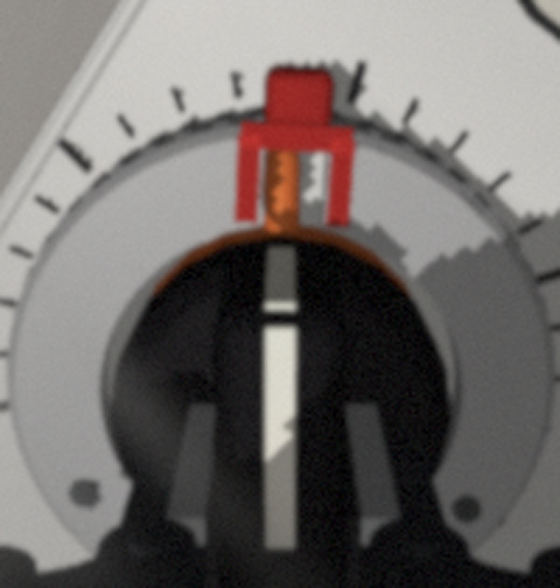

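The orange lug (columns 266–298) is under the notch, whose inner edges are at columns 256–330. It needs about 1.6 mm more, roughly 2.4° clockwise.

{"api": "drive_tool", "payload": {"rows": [0,0,0,2.4,0,0,10,0,0,0,2.4,0,0,10,0,0,0,2.4,0,0,10]}}

```text
clock: 18.3
eef_pos: [484.6, 82.5, 109.6]
tcp_rot: [-0.701, 1.568, -3.108]
contact_force: [-1.7, 0.2, -1.4]
opening: 0.202
```

Run:
```python
from h import *
st()
cv2.imwrite(f'pics/wrist17.png',grab_frame('wrist')[:,:,::-1])
im=cv2.imread('pics/wrist17.png');cv2.imwrite('pics/w17.png',cv2.resize(im[90:200,190:310],None,fx=5,fy=5,interpolation=cv2.INTER_CUBIC))
```

```text
18.3 [484.6441  82.4743 109.6439] F [-1.7461  0.1733 -1.4454] tq [ 0.0085  0.3229 -0.06  ] open 0.20180096915862158 q [0.1653 0.3112 2.0181 0.0005 0.8148 1.001 ] jaw -47.901661745385894 tilt [-0.0026 -0.0001 -1.    ]
```

View pics/w17.png

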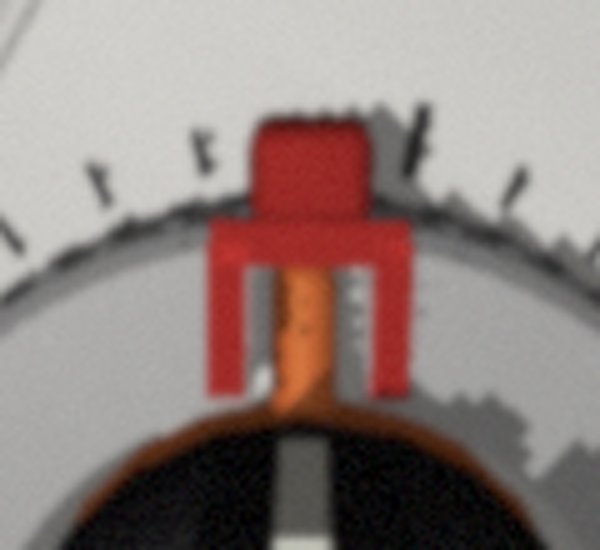

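The lug centre (304) is within 0.4 mm of the notch centre (308). Now the straight pull up.

{"api": "drive_tool", "payload": {"rows": [-3,0,0,0,0,0,10,-6,0,0,0,0,0,10,-9,0,0,0,0,0,10,-12,0,0,0,0,0,10,-14,0,0,0,0,0,10,-14.5,0,0,0,0,0,10,-14.5,0,0,0,0,0,10], "newtons": 90}}

```text
clock: 19.23
eef_pos: [484.6, 82.4, 123.8]
tcp_rot: [-0.685, 1.568, -3.092]
contact_force: [0.4, -0.4, -10.4]
opening: 0.192
```

Run:
```python
from h import *
st();np.save('T18.npy',tool())
for n in ['side','wrist']: cv2.imwrite(f'pics/{n}18.png',grab_frame(n)[:,:,::-1])
im=cv2.imread('pics/wrist18.png');cv2.imwrite('pics/w18.png',cv2.resize(im[90:200,190:310],None,fx=5,fy=5,interpolation=cv2.INTER_CUBIC))
```

```text
19.225 [484.6037  82.4264 123.7647] F [  0.4012  -0.4311 -10.3854] tq [-0.0395 -0.257  -0.0503] open 0.19204864377269784 q [0.1652 0.289  2.0083 0.0004 0.8472 1.0011] jaw -47.90916826527429 tilt [-0.0029 -0.0001 -1.    ]
```

View pics/w18.png

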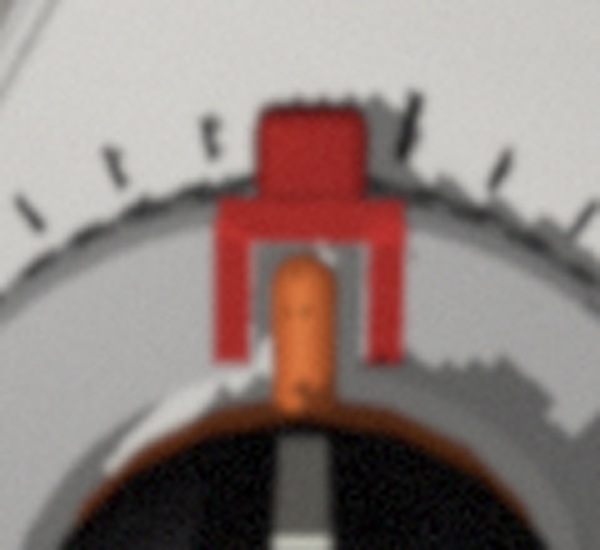

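{"api": "drive_tool", "payload": {"rows": [-1.5,0,0,0,0,0,10,-1.5,0,0,0,0,0,10]}}

```text
clock: 19.58
eef_pos: [484.4, 82.4, 124.0]
tcp_rot: [-0.656, 1.567, -3.063]
contact_force: [4.7, 0.8, -28.9]
opening: 0.192
```

At the hard stop: 28.9 N for 0.2 mm more travel. I'll release and back straight off.

{"api": "drive_tool", "payload": {"rows": [0.5,0,0,0,0,0,10,0.5,0,0,0,0,0,45,0.5,0,0,0,0,0,45,0.5,0,0,0,0,0,45,-25,0,0,0,0,0,45,-60,0,0,0,0,0,45,-110,0,0,0,0,0,45,-150,0,0,0,0,0,45,-150,0,0,0,0,0,45]}}

```text
clock: 20.7
eef_pos: [486.8, 82.7, 277.5]
tcp_rot: [2.66, 1.568, 0.253]
contact_force: [-0.8, 0.8, 0.4]
opening: 0.447
```

Run:
```python
from h import *
st();np.save('T19.npy',tool())
for n in ['side','wrist','top']: cv2.imwrite(f'pics/{n}19.png',grab_frame(n)[:,:,::-1])
s=cv2.imread('pics/side19.png')[105:230,195:330]
cv2.imwrite('pics/s19.png',cv2.resize(s,None,fx=4.8,fy=4.8,interpolation=cv2.INTER_CUBIC))
im=cv2.imread('pics/wrist19.png');cv2.imwrite('pics/w19.png',cv2.resize(im,None,fx=1.5,fy=1.5,interpolation=cv2.INTER_CUBIC))
```

```text
20.7 [486.8187  82.7362 277.4971] F [-0.8063  0.7916  0.3983] tq [ 0.0279  0.0496 -0.0097] open 0.4473663878601169 q [0.1651 0.099  1.8551 0.0003 1.1843 1.0011] jaw -47.90675274581607 tilt [ 0.0031  0.0008 -1.    ]
```

View pics/s19.png

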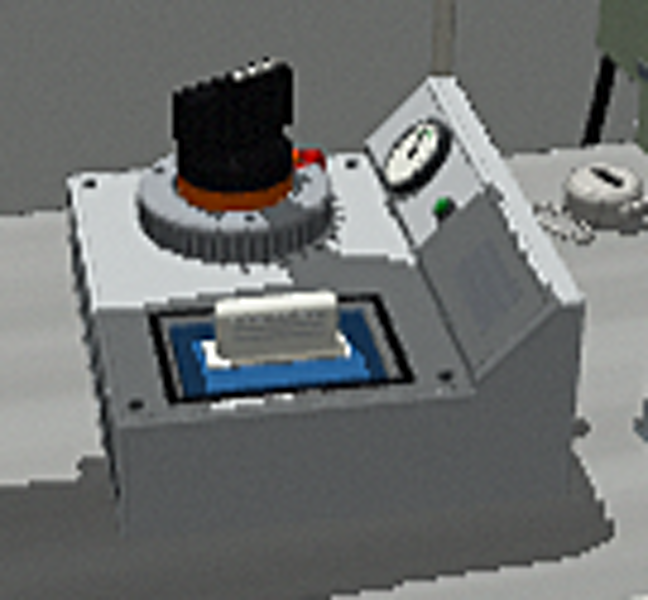

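View pics/w19.png

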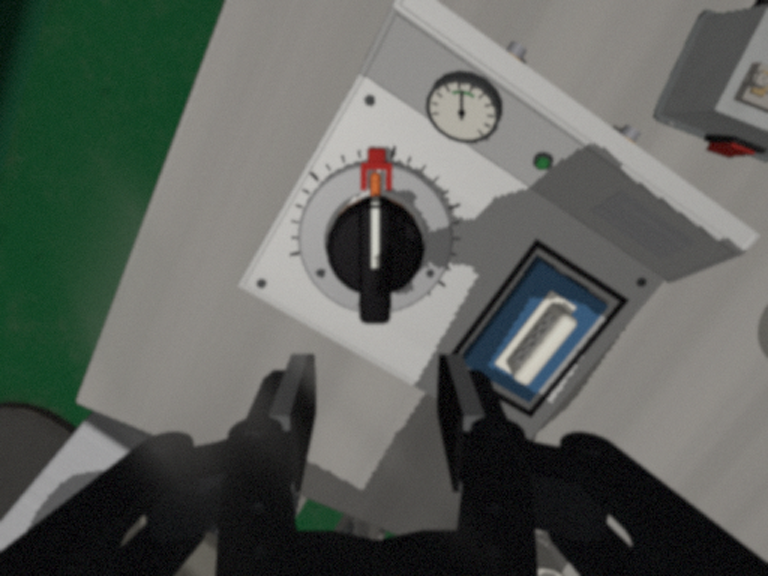

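View pics/top19.png

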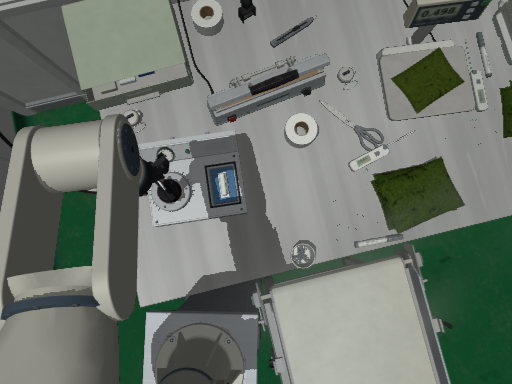

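All three views agree. The knob stands raised with its orange ring showing and the lug in the red notch (wrist crop 376,180). The cassette is flush in the bay, the roll (301,129) and tub (302,253) are where they were in the first top view, and the gripper is clear.

Run:
```python
from rig import sign_off
print(sign_off())
```

```text
the job is handed in; nothing more can be done
None
```

The job is handed in after about 21 s of the 61 s allowed. The cassette is snapped into the bay, and the knob stands pulled out and locked at the red notch. `sign_off` reports no verdict, so this rests on my own checks.

**Cassette:**
- **First try failed:** the cassette caught at the rear of the bay, pitched about 14° in the grip and wedged, with roughly 33 N sideways and 38 N upward on the tool. The cameras had shown it centred within about 1 mm, so I don't know the exact cause.
- **Fix:** I lifted it, tilted the tool to level the cassette and lowered it onto the sprung balls about 2 mm further forward. Then I pressed the rib down with closed fingers.
- **Check:** it met solid resistance at a rib-top height of 99.9 mm, where flush is 100 mm. The pictures show it level and centred.

**Knob:**
- **Turn:** I turned it about 82° clockwise, and the lug stood within about 0.4 mm of the notch centre before the pull.
- **Pull:** it rose about 14 mm to a hard stop (29 N for the last 0.2 mm). After release the pictures show it still raised, with the orange lug in the notch.

**Bystanders:** the label roll and the tub are where they were in the first top view, and the gripper ended well clear with no contact force.

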